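# Load a UV curing cabinet and start a cure

### The job

Load the UV cabinet and start a cure: take off its amber cover and stand every pattern carrier from the bench flat on the sloping rack, one to a bay, without tipping any over. Put the cover back by hooking its lower lip under the front ledge while the top edge is still raised, then swing the top edge down until it lies fully home in its frame. With the cover shut, wind the timer clockwise right to its stop and turn it back to the long mark; leave the other things on the bench alone.

Things in the scene. Friction and masses are not known exactly. Their poses are not given: they have to be found in the camera images.
- rack: sloping rack in the white UV cabinet (210 wide, 140 deep, 105 high, fixed). Origin: centre of the rack floor. x runs up the slope (away from the robot), z square to the floor, which tilts 18 deg, low at the robot's side. In this frame, mm: open chamber x -52..52, y -57..57; ribs 3 wide, 5 high at y +-19.5 part it into 3 bays centred at y -39, 0, 39, each 36 wide
- rack_ledge (a point): middle of the ledge's free lower edge, on rack x -40, z 54; axes as the rack's. The ledge is a strip over the cabinet's whole width that juts 12 mm up-slope from the front wall's inner face (x -52) and is 4 thick (z 54..58); below it the chamber is open, and there the cover's lip goes
- rack_seat (a point): where cover_c lies when the cover is shut: rack x 23, y 0, z 66; axes as the rack's, to which the shut cover's are parallel. The cover then rests at rack z 46 on the side walls (|y| 57..67.5) and rear wall (x 52..58), inside cheeks (|y| from 67.5, up to z 54) and a rear rim (x from 58, up to z 53). Play: 2 mm down-slope, 3 up-slope, 4 to each side
- carrier_1_c (a point): pattern carrier, 0.1 kg: aluminium plate 66 x 30 x 6 mm with an upright grip lug in its middle, 12 thick (x), 26 wide (y), top 42 over the underside; beside the lug lie printed rings, top 11. This point: on the lug's axis 21 above the underside; x along the plate, z up. Grip the lug across its 12 mm with the fingertips 14 or more above the underside. Either end may point up-slope
- carrier_2_c (a point): a second carrier, the same as the first; any free bay will do for any carrier
- carrier_3_c (a point): a third carrier, the same as the first (one of the three may be absent)
- cover_c (a point): cover, 0.16 kg: amber panel 92 (x) x 127 (y) x 4 mm with a black border, at first shut on the cabinet; a lip 102 wide, 4 thick, in the panel's plane, juts 13 mm from its -x edge. Handle: black rib 14 thick (x), 56 wide (y), top 36 over the underside. This point: the rib's centre, 20 over the underside, 14 from the panel's middle towards +x. x points from lip to top edge, z up to the handle
- cover_lip (a point): middle of the lip's free edge at half thickness: 73 mm from cover_c towards -x and 18 below it; shut it lies at rack x about -50, z 48. Axes as cover_c
- cover_top (a point): middle of the cover's top edge at half thickness: 32 mm from cover_c towards +x and 18 below it; shut it lies at rack x about 55, z 48. Axes as cover_c. While the cover is off it can lie on the bench (height 0) in front of the cabinet, left of the carriers, which is kept free; the bench ends on the left at y about 0.10
- timer (a joint): timer knob on the flat top of the grey pod at the cabinet's left: rad turned clockwise seen from above, 0 = off (white pointer line towards the robot), stop at 1.5; short marks on its ring every 0.3, the one long mark at 0.9. It stays where it is left (friction 0.04 N m); starts anywhere from 0 to 0.3
- timer_grip (a point): on the timer's vertical axis at the height to grip: the knob is an upright bar 34 x 14 mm, this point 7 mm below its top and 31 above the ring it stands on. x runs along the bar away from the pointer end and turns with it; at 0 the bar lies along the cabinet's front-to-back direction. Grip across the 14 mm
- powder_jar: bystander: white plastic jar, 41 x 41 x 100 mm, right of the cabinet; origin at its underside; leave alone
- eye_loupe: bystander: black eye loupe, 41 x 41 x 30 mm; origin at its underside; leave alone
- solder_packet: bystander: silvered card packet, 54 x 104 x 22 mm; origin at its underside; leave alone
Things that resemble listed ones, but are neither listed nor needed, are in the scene too. What is shaped like the part that bears carrier_1_c but purple is not meant.

How it is judged:
By the outcome, as a careful person would: the job done as asked, in the order asked, and still so for the second after the job is handed in, with the robot touching nothing.
Of carrier_1, carrier_2, carrier_3 only 2 to 3 are there at a start; the rules pass over those that are not, and their reading is None.
At some moment in a run one of carrier_1, carrier_2, carrier_3, cover may be knocked a few centimetres aside while the robot is not near it.
It also fails if it takes over 208 s, if anything falls off the work surface, if the arm or the gripper's body presses on something with over 40 N, if the wrist force passes 120 N, or if a joint passes its speed limit or range.

### The arm

A 7-joint arm with a two-finger parallel gripper is mounted at the origin on a cart in front of the work surface, level with it; the furniture and walls round the work are solid. World frame = base frame: x ahead of the robot, y to its left, z up, the work surface at z = 0. Lengths are in m, angles in degrees, forces in N, time in s.
With the tool pointing down it reaches from about 0.425 to 0.875 m from the base axis. Payload 4.7 kg.
Tool frame: the origin (TCP) lies on the centre line of the jaws, within the pads' length; the fingertips stand 25 mm ahead of it and the grasp point (between the pads) lies 6 mm ahead of it; z points along the fingers, y is the direction in which the jaws open and shut (so a half turn about z gives the same grasp; the last joint's range is limited). The gripper opens to 87 mm and grips with 3 to 60 N. Pads are 19 mm wide; open, the fingers measure 117 mm over their backs; the gripper's body (75 mm by 190 mm) begins 51 mm behind the grasp point.
Start: joints at [-71.156, 18.392, -4.016, 83.108, 1.295, 78.541, -3.26], TCP at [0.201, 0.618, 0.248] pointing down, gripper open.
Joint ranges: [-163.93, 163.93], [-17.29, 119.83], [-79.2, 71.16], [3.27, 140.29], [-89.18, 269.18], [5.43, 117.66], [-154.24, 154.24]. Speed limits (degrees/s): [147.25, 147.25, 180, 180, 180, 180, 180].

### API

Orientations are given as [roll, pitch, yaw] about the fixed x, y, z axes, in that order (R = Rz(yaw) Ry(pitch) Rx(roll)).
In Python, from cell import env gives the robot as it stands.
- The arm moves only by the shell command python3 -m creep 'ROWS' [OPENING] [FORCE]. ROWS is JSON, a list of rows, each an object of numbers: "tx", "ty", "tz": the shift along the tool's x, y, z in m; "rx", "ry", "rz": the turn, a rotation vector about the tool's x, y, z in degrees. In form: [{"tx": .., "ty": .., "tz": .., "rx": .., "ry": .., "rz": ..}, ...]. A call has 1 to 20 rows; each row shifts and turns the commanded pose from where the row before left it, along the tool's axes as they then stand; what a row does not reach is not made up. A row lasts 1/8 s, in which the tool goes at most 62.5 mm and 10.7 degrees, less where a joint would pass 70% of its speed; a pose out of reach is approached as far as the arm can. A call is refused whole if a number of a shift passes 0.0625 or a number of a turn 10.7, either way. A call with a gripper value outside its range is refused whole. OPENING is the finger opening in m, from 0 to 0.087, set as the call begins (- or left out, the last holds). The fingers move at their own pace and stop on an object; FORCE is the grip in N (left out, the last holds). Time passes only in rows, so rows that do not move let the fingers close. It gives the time, the measured TCP pose, the force and the opening at its end, in the units of the state.
- env.get_obs(): the state, without advancing time (a new reading comes with each control period).
- env.read_camera(name): name is "scene" or "top" or "wrist"; returns a dict with "pixels" (384x512x3 uint8, red, green, blue), "intrinsics" (3x3 intrinsics, pixels), "R" (3x3) and "t" (3): a world point X has camera coordinates R X + t. Camera axes: x right, y down, z forward; pixel columns grow to the right and rows downward; lengths in m; the calibration is good to about 2 mm. A picture is of the moment at which its call begins. There is no depth.
- env.sign_off(): hands the job in, once; it reports no verdict.
The state is a dict: "time_s": time; "qpos": joint angles; "joint_velocities": joint speeds; "effort": joint torques, N m; "tool_pos": TCP position; "tool_rot": TCP orientation; "force": force on the tool from outside, world axes, zero at the start; "wrist_torque": the same for the moment, N m; "grip_width": finger opening in m.
Only numpy, scipy, OpenCV 4.12 (cv2) and the standard library are available. Lean on these libraries where they do the work, as an engineer would, in place of code of your own. Each camera call takes 0.05 s, during which the arm holds its last target.

## Working session

There is one attempt and no reset: what is moved stays moved. The work goes in short steps, Python scripts to look and compute and a shell command to move; the robot and the scene stay as the last step left them, time stands still between calls to the robot, and variables do not carry over. Pictures are saved under pics/ and viewed, and the job is handed in when it is done.

```bash
mkdir -p pics; ls
python3 - <<'E'
from cell import env
import cv2
o=env.get_obs()
for k,v in o.items(): print(k,v)
for n in ["scene","top","wrist"]:
    c=env.read_camera(n)
    cv2.imwrite(f"pics/{n}0.png",c["pixels"][:,:,::-1])
    print(n,c["intrinsics"],c["R"],c["t"])
E
```

```text
pics
time_s 0.0
qpos [-71.15613497  18.43804702  -4.01551968  83.17388963   1.29694858
  78.54097978  -3.2604141 ]
joint_velocities [ 0.00468178 -0.07791131 -0.09894977  0.04637339  0.00774663  0.00766542
 -0.06132226]
effort [-4.90107723e-04 -4.91303194e+01 -4.04242957e-01 -3.12530065e+01
 -6.38939836e-02  4.38399380e-02  1.76873218e-04]
tool_pos [0.20115186 0.617567   0.24648183]
tool_rot [-1.79892434e+02  7.64601200e-03  1.61965833e+02]
force [ 0.04046085  0.64180335 -0.34671945]
wrist_torque [-0.01162138  0.05858466  0.00215008]
grip_width 0.08717696359402999
scene [[410.38184968   0.         261.7191663 ]
 [  0.         410.38184968 188.28381728]
 [  0.           0.           1.        ]] [[-0.89137674 -0.45324454 -0.00411128]
 [-0.30121542  0.59911662 -0.74184132]
 [ 0.33869866 -0.66002172 -0.67056286]] [0.44990287 0.31166836 0.61761768]
top [[375.93236199   0.         254.86732679]
 [  0.         375.93236199 188.343149  ]
 [  0.           0.           1.        ]] [[-0.02452411 -0.99962671  0.01204199]
 [-0.9948564   0.02321931 -0.09859821]
 [ 0.09828179 -0.01439809 -0.99505446]] [-0.13287108  0.56792915  0.89258953]
wrist [[325.05437698   0.         256.43280831]
 [  0.         325.05437698 195.69739031]
 [  0.           0.           1.        ]] [[ 0.30939706  0.95092961 -0.00251689]
 [ 0.91481763 -0.29692298  0.27376168]
 [ 0.25958076 -0.08700355 -0.96179427]] [-0.64849634 -0.03349618  0.39130862]
```

View pics/scene0.png

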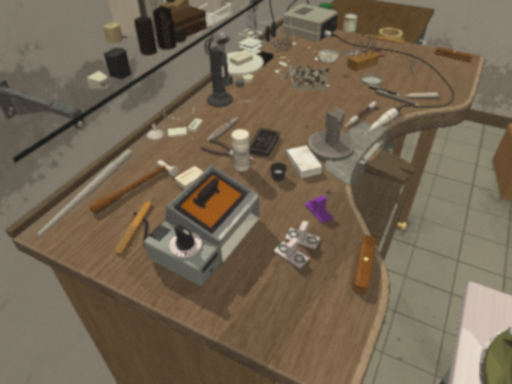

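View pics/top0.png

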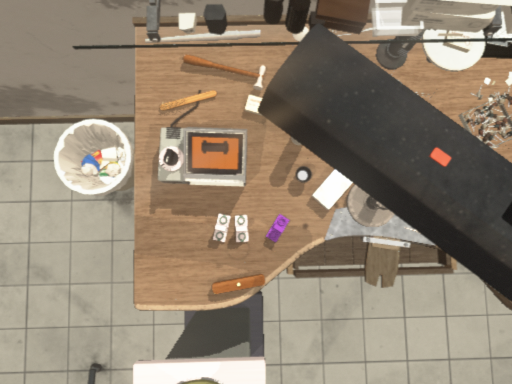

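View pics/wrist0.png

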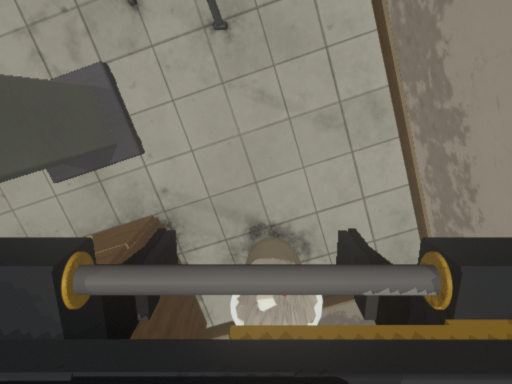

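```bash
cat > h.py <<'E'
from cell import env
import cv2, numpy as np
from scipy.spatial.transform import Rotation as Ro
def cam(n):
    c=env.read_camera(n); return c
def ray(c,u,v):
    d=np.linalg.inv(c["intrinsics"])@np.array([u,v,1.0]); R=np.array(c["R"]);t=np.array(c["t"])
    return -R.T@t, R.T@d/np.linalg.norm(d)
def onz(c,u,v,z):
    o,d=ray(c,u,v); return o+d*(z-o[2])/d[2]
def proj(c,X):
    p=c["intrinsics"]@(np.array(c["R"])@np.asarray(X,float)+c["t"]); return p[:2]/p[2]
def crop(c,x0,y0,x1,y1,s,name):
    im=c["pixels"][y0:y1,x0:x1,::-1]
    cv2.imwrite("pics/"+name,cv2.resize(im,None,fx=s,fy=s,interpolation=cv2.INTER_CUBIC))
def tri(c1,p1,c2,p2):
    o1,d1=ray(c1,*p1);o2,d2=ray(c2,*p2)
    A=np.stack([d1,-d2],1);k=np.linalg.lstsq(A,o2-o1,rcond=None)[0]
    a=o1+k[0]*d1;b=o2+k[1]*d2
    return (a+b)/2,np.linalg.norm(a-b)
def tool():
    o=env.get_obs(); return np.array(o["tool_pos"]),Ro.from_euler("xyz",o["tool_rot"],degrees=True).as_matrix(),o
E
python3 - <<'E'
from h import *
c=cam("scene"); crop(c,140,150,340,290,4,"s1.png")
c=cam("top"); crop(c,145,115,305,255,5,"t1.png")
E
```

```text
(no output)
```

View pics/s1.png

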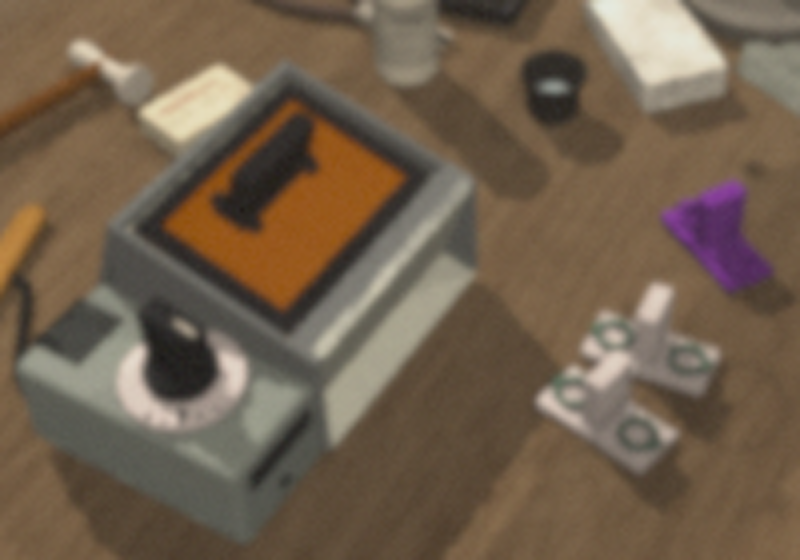

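View pics/t1.png

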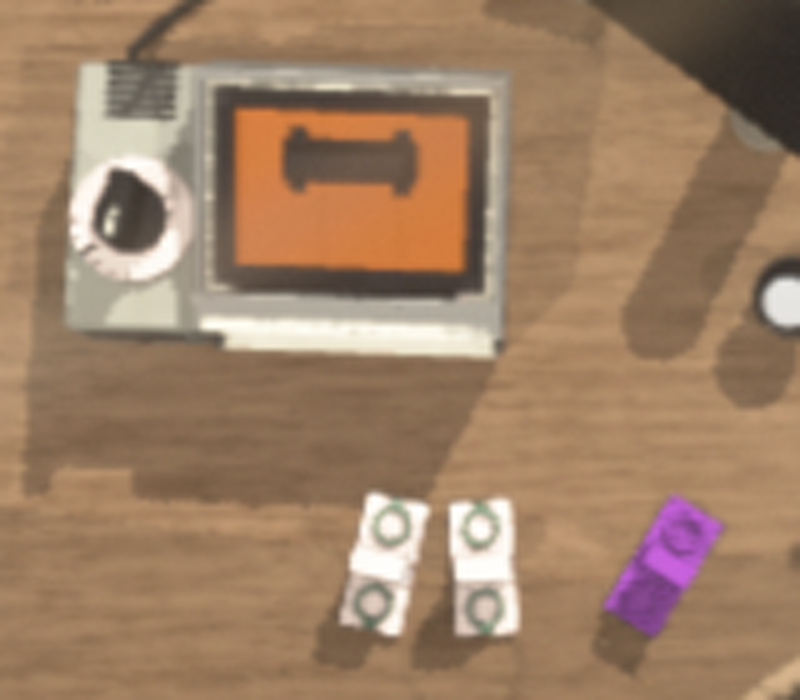

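```bash
cat > corners.py <<'E'
from h import *
def quad(c,lo,hi,roi):
    x0,y0,x1,y1=roi
    im=c["pixels"][y0:y1,x0:x1]; s=6
    big=cv2.resize(im,None,fx=s,fy=s,interpolation=cv2.INTER_CUBIC)
    h=cv2.cvtColor(big,cv2.COLOR_RGB2HSV)
    m=cv2.inRange(h,np.array(lo),np.array(hi))
    m=cv2.morphologyEx(m,cv2.MORPH_OPEN,np.ones((9,9)))
    cs,_=cv2.findContours(m,cv2.RETR_EXTERNAL,cv2.CHAIN_APPROX_NONE)
    k=max(cs,key=cv2.contourArea); hull=cv2.convexHull(k)
    # fit 4 lines
    q=None
    for e in np.linspace(0.01,0.1,30):
        a=cv2.approxPolyDP(hull,e*cv2.arcLength(hull,True),True)
        if len(a)==4: q=a[:,0].astype(float);break
    P=hull[:,0].astype(float); P=k[:,0].astype(float); L=[]
    for i in range(4):
        a,b=q[i],q[(i+1)%4]; d=(b-a)/np.linalg.norm(b-a); n=np.array([-d[1],d[0]])
        t=(P-a)@d; dist=abs((P-a)@n); l=np.linalg.norm(b-a)
        S=P[(dist<8)&(t>.12*l)&(t<.88*l)]
        vx,vy,px,py=cv2.fitLine(S.astype(np.float32),cv2.DIST_HUBER,0,.01,.01).ravel(); L.append((vx,vy,px,py))
    out=[]
    for i in range(4):
        a=L[i-1];b=L[i]
        A=np.array([[a[0],-b[0]],[a[1],-b[1]]]); k2=np.linalg.solve(A,[b[2]-a[2],b[3]-a[3]])
        out.append([a[2]+k2[0]*a[0],a[3]+k2[0]*a[1]])
    out=(np.array(out)+.5)/s-.5+[x0,y0]
    return out
E
python3 - <<'E'
from corners import *
ct=cam("top");cs=cam("scene")
qt=quad(ct,(5,140,90),(25,255,255),(180,120,250,190))
qs=quad(cs,(5,140,60),(25,255,255),(160,160,260,240))
print(qt);print(qs)
# order match by projecting: sort by approx ground points
def near(c,q,z): return np.array([onz(c,u,v,z)[:2] for u,v in q])
a=near(ct,qt,.1);b=near(cs,qs,.1);print(a,b)
X=[]
for i in range(4):
    j=np.argmin(np.linalg.norm((b-b.mean(0))-(a[i]-a.mean(0)),axis=1))
    p,e=tri(ct,qt[i],cs,qs[j]);X.append(p);print(p.round(4),e.round(4))
X=np.array(X)
for i in range(4): print(np.linalg.norm(X[i]-X[i-1]))
print(X.mean(0)); u,s,vt=np.linalg.svd(X-X.mean(0));print(s,vt)
E
```

```text
[[191.11629105 135.86492538]
 [237.94626999 137.92230415]
 [237.91769409 169.27891541]
 [192.1362257  167.18085861]]
[[212.40322876 174.01721096]
 [241.84687805 193.54201889]
 [210.64932251 228.03773499]
 [179.01727104 205.76330566]]
[[ 0.6815831  -0.00252502]
 [ 0.67446834 -0.10949642]
 [ 0.60195626 -0.10797441]
 [ 0.60912174 -0.00426635]] [[ 0.67326758 -0.10717807]
 [ 0.58997132 -0.0825598 ]
 [ 0.59583285  0.02242992]
 [ 0.68014144  0.00103144]]
[ 0.6826 -0.0019  0.0963] 0.0003
[ 0.675  -0.1095  0.0977] 0.0001
[ 0.6055 -0.1074  0.0731] 0.0011
[6.136e-01 2.000e-04 6.960e-02] 0.0009
0.07410893537646525
0.10785714170541076
0.073725462954188
0.1079166734721143
[ 0.64416968 -0.05463769  0.08414429]
[0.1079325  0.07383498 0.00107421] [[ 0.09979382  0.99492969 -0.01249456]
 [ 0.93301038 -0.08920515  0.34861738]
 [ 0.3457352  -0.04644741 -0.93718184]]
```

Run:
```python
from h import *
ct=cam("top");cs=cam("scene")
print("camt",ray(ct,0,0)[0],"cams",ray(cs,0,0)[0])
T={"L":[(391,524),(373,604)],"R":[(480,526),(484,607)]}
S={"L":[(638,434),(574,393)],"R":[(689,358),(614,335)]}
for k in T:
    A=[]
    for c,L,f in ((ct,T[k],lambda p:((p[0]+.5)/5-.5+145,(p[1]+.5)/5-.5+115)),(cs,S[k],lambda p:((p[0]+.5)/4-.5+140,(p[1]+.5)/4-.5+150))):
        P=[onz(c,*f(p),.011) for p in L]
        d=P[0]-P[1];print(k,P[0].round(4),P[1].round(4),"mid",((P[0]+P[1])/2).round(4),"yaw",np.degrees(np.arctan2(d[1],d[0])),np.linalg.norm(d))
# bench edges
for u,v in [(134,200),(134,285),(212,190),(185,185)]: print(u,v,onz(ct,u,v,0).round(3))
R=Ro.from_euler("zy",[-5.6,-18],degrees=True).as_matrix();print(R.round(4))
O=np.array([.6442,-.0546,.0841])-R@[.009,0,.050];print("rack",O)
for p in [(.023,0,.066),(0,-.039,.021),(0,0,.021),(0,.039,.021),(-.040,0,.054),(-.05,0,.048)]: print(p,(O+R@p).round(4))
```

```text
camt [ 0.47402411 -0.13315683  0.94577202] cams [0.28572599 0.4248314  0.64720962]
L [ 0.491  -0.0654  0.011 ] [ 0.4519 -0.0559  0.011 ] mid [ 0.4714 -0.0607  0.011 ] yaw -13.654721014909503 0.04023690290530867
L [ 0.4503 -0.0535  0.011 ] [ 0.4888 -0.0628  0.011 ] mid [ 0.4695 -0.0581  0.011 ] yaw 166.46066363123964 0.039600223305300844
R [ 0.4889 -0.1094  0.011 ] [ 0.449  -0.1106  0.011 ] mid [ 0.469 -0.11   0.011] yaw 1.6440013175919508 0.03988444835090756
R [ 0.4462 -0.1098  0.011 ] [ 0.4865 -0.1069  0.011 ] mid [ 0.4663 -0.1084  0.011 ] yaw -175.89071870656448 0.0403670191207592
134 200 [0.545 0.157 0.   ]
134 285 [0.336 0.156 0.   ]
212 190 [ 0.566 -0.039  0.   ]
185 185 [0.58  0.029 0.   ]
[[ 0.9465  0.0928 -0.309 ]
 [-0.0976  0.9952 -0.    ]
 [ 0.3075  0.0302  0.9511]]
rack [ 0.65113219 -0.05372175  0.03377929]
(0.023, 0, 0.066) [ 0.6525 -0.056   0.1036]
(0, -0.039, 0.021) [ 0.641  -0.0925  0.0526]
(0, 0, 0.021) [ 0.6446 -0.0537  0.0538]
(0, 0.039, 0.021) [ 0.6483 -0.0149  0.0549]
(-0.04, 0, 0.054) [ 0.5966 -0.0498  0.0728]
(-0.05, 0, 0.048) [ 0.589  -0.0488  0.0641]
```

```bash
cat >> h.py <<'E'
from scipy.linalg import logm, expm
RR=Ro.from_euler("ZY",[-5.6,-18],degrees=True).as_matrix()   # rack axes
RO=np.array([.6442,-.0546,.0841])-RR@[.009,0,.050]            # rack origin
def rk(x,y,z): return RO+RR@(np.array([x,y,z])/1000.)
TR=np.column_stack([RR[:,1],RR[:,0],-RR[:,2]])                 # tool square to rack
def down(yaw): return Ro.from_euler("xyz",[180,0,yaw],degrees=True).as_matrix()
def plan(X,R,n=None,start=None):
    p,R0,_=tool() if start is None else (start[0],start[1],0)
    T0=np.eye(4);T0[:3,:3]=R0;T0[:3,3]=p
    T1=np.eye(4);T1[:3,:3]=R;T1[:3,3]=X
    L=np.real(logm(np.linalg.inv(T0)@T1))
    rv=np.degrees([L[2,1],L[0,2],L[1,0]])
    rel=R0.T@(np.asarray(X)-p)
    if n is None: n=int(np.ceil(max(np.linalg.norm(L[:3,3])/.05,np.abs(rv).max()/9,1)))
    S=expm(L/n)
    print("n",n,"row t(mm)",(S[:3,3]*1000).round(2),"r(deg)",(rv/n).round(3),"| total t(mm)",(rel*1000).round(1),"r",rv.round(2))
def st():
    p,R,o=tool(); print("t",round(o["time_s"],2),"tcp",p.round(4),"rot",np.round(o["tool_rot"],2),"F",np.round(o["force"],1),"w",round(o["grip_width"],4))
    q=(p-RO)@RR*1000; print(" tcp in rack mm",q.round(1))
E
python3 - <<'E'
from h import *
print(RR.round(3),RO.round(4),rk(23,0,66).round(4))
for y in(-39,0,39):print(rk(0,y,21).round(4))
plan(rk(23,0,66+13+70),TR)
plan(rk(23,0,66+13+70),TR,20)
E
python3 -m creep --help | head -5
```

```text
[[ 0.947  0.098 -0.308]
 [-0.093  0.995  0.03 ]
 [ 0.309 -0.     0.951]] [ 0.6511 -0.0553  0.0338] [ 0.6525 -0.0554  0.1036]
[ 0.6408 -0.0935  0.0537]
[ 0.6446 -0.0546  0.0537]
[ 0.6484 -0.0158  0.0537]
n 18 row t(mm) [-47.28  -3.21   4.94] r(deg) [-0.842 -0.676  4.271] | total t(mm) [-612.5 -506.1   65. ] r [-15.16 -12.17  76.88]
n 20 row t(mm) [-42.56  -2.74   4.47] r(deg) [-0.758 -0.608  3.844] | total t(mm) [-612.5 -506.1   65. ] r [-15.16 -12.17  76.88]invalid input: not JSON, or not a number
```

```bash
python3 -m creep '[{"tx":-0.0425,"ty":-0.0027,"tz":0.0045,"rx":-0.76,"ry":-0.61,"rz":3.84},{"tx":-0.0425,"ty":-0.0027,"tz":0.0045,"rx":-0.76,"ry":-0.61,"rz":3.84},{"tx":-0.0425,"ty":-0.0027,"tz":0.0045,"rx":-0.76,"ry":-0.61,"rz":3.84},{"tx":-0.0425,"ty":-0.0027,"tz":0.0045,"rx":-0.76,"ry":-0.61,"rz":3.84},{"tx":-0.0425,"ty":-0.0027,"tz":0.0045,"rx":-0.76,"ry":-0.61,"rz":3.84},{"tx":-0.0425,"ty":-0.0027,"tz":0.0045,"rx":-0.76,"ry":-0.61,"rz":3.84},{"tx":-0.0425,"ty":-0.0027,"tz":0.0045,"rx":-0.76,"ry":-0.61,"rz":3.84},{"tx":-0.0425,"ty":-0.0027,"tz":0.0045,"rx":-0.76,"ry":-0.61,"rz":3.84},{"tx":-0.0425,"ty":-0.0027,"tz":0.0045,"rx":-0.76,"ry":-0.61,"rz":3.84},{"tx":-0.0425,"ty":-0.0027,"tz":0.0045,"rx":-0.76,"ry":-0.61,"rz":3.84},{"tx":-0.0425,"ty":-0.0027,"tz":0.0045,"rx":-0.76,"ry":-0.61,"rz":3.84},{"tx":-0.0425,"ty":-0.0027,"tz":0.0045,"rx":-0.76,"ry":-0.61,"rz":3.84},{"tx":-0.0425,"ty":-0.0027,"tz":0.0045,"rx":-0.76,"ry":-0.61,"rz":3.84},{"tx":-0.0425,"ty":-0.0027,"tz":0.0045,"rx":-0.76,"ry":-0.61,"rz":3.84},{"tx":-0.0425,"ty":-0.0027,"tz":0.0045,"rx":-0.76,"ry":-0.61,"rz":3.84},{"tx":-0.0425,"ty":-0.0027,"tz":0.0045,"rx":-0.76,"ry":-0.61,"rz":3.84}]' 0.05
python3 - <<'E'
from h import *
st()
plan(rk(23,0,66+13+70),TR)
E
```

```text
time_s: 2.45
tool_pos: [0.6212, 0.1158, 0.1984]
tool_rot: [165.2, 2.0, 99.6]
force: [0.4, 0.6, -0.3]
grip_width: 0.05
t 2.45 tcp [0.6212 0.1158 0.1984] rot [165.21   1.98  99.64] F [ 0.4  0.6 -0.3] w 0.05
 tcp in rack mm [  6.8 167.3 170.9]
n 4 row t(mm) [-42.19  -2.75   4.33] r(deg) [-0.732 -0.603  3.795] | total t(mm) [-166.7  -27.3   15.1] r [-2.93 -2.41 15.18]
```

```bash
python3 -m creep '[{"tx":-0.0422,"ty":-0.0027,"tz":0.0043,"rx":-0.73,"ry":-0.60,"rz":3.8},{"tx":-0.0422,"ty":-0.0027,"tz":0.0043,"rx":-0.73,"ry":-0.60,"rz":3.8},{"tx":-0.0422,"ty":-0.0027,"tz":0.0043,"rx":-0.73,"ry":-0.60,"rz":3.8},{"tx":-0.0422,"ty":-0.0027,"tz":0.0043,"rx":-0.73,"ry":-0.60,"rz":3.8},{},{}]'
python3 - <<'E'
from h import *
st()
plan(rk(23,0,66+13+70),TR)
c=cam("wrist");crop(c,0,0,512,384,1.5,"w1.png")
for P in [(23,0,66),(23,-28,82),(23,28,82),(55,63.5,50),(55,-63.5,50),(-37,63.5,50),(-37,-63.5,50)]:print(P,proj(c,rk(*P)).round(0)*1.5)
E
```

```text
t 2.45 tcp [0.6212 0.1158 0.1984] rot [165.21   1.98  99.64] F [ 0.4  0.6 -0.3] w 0.05
 tcp in rack mm [  6.8 167.3 170.9]
n 4 row t(mm) [-42.19  -2.75   4.33] r(deg) [-0.732 -0.603  3.795] | total t(mm) [-166.7  -27.3   15.1] r [-2.93 -2.41 15.18]
(23, 0, 66) [346.5 579. ]
(23, -28, 82) [330. 639.]
(23, 28, 82) [354. 561.]
(55, 63.5, 50) [426. 486.]
(55, -63.5, 50) [372. 648.]
(-37, 63.5, 50) [279. 447.]
(-37, -63.5, 50) [238.5 613.5]$[4]: bad value
```

View pics/w1.png

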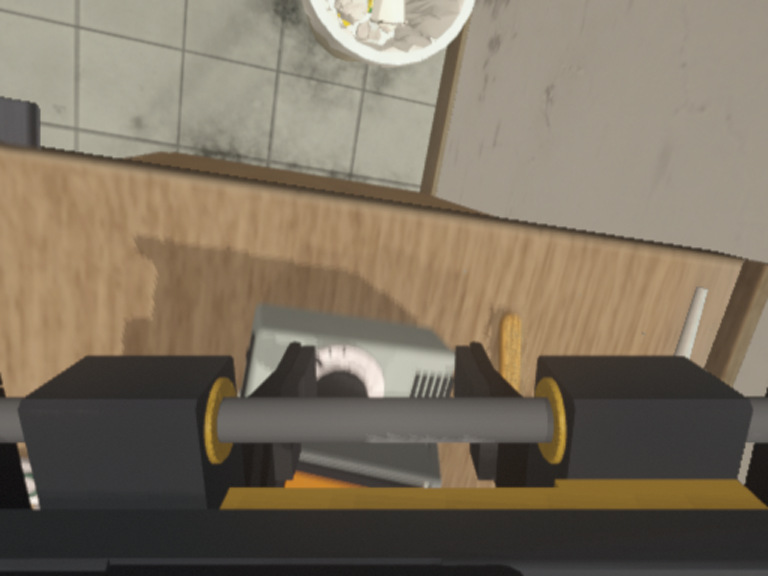

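```bash
python3 -m creep '[{"tx":-0.0422,"ty":-0.0027,"tz":0.0043,"rx":-0.73,"ry":-0.60,"rz":3.8},{"tx":-0.0422,"ty":-0.0027,"tz":0.0043,"rx":-0.73,"ry":-0.60,"rz":3.8},{"tx":-0.0422,"ty":-0.0027,"tz":0.0043,"rx":-0.73,"ry":-0.60,"rz":3.8},{"tx":-0.0422,"ty":-0.0027,"tz":0.0043,"rx":-0.73,"ry":-0.60,"rz":3.8},{"tz":0},{"tz":0}]'
python3 - <<'E'
from h import *
st()
plan(rk(23,0,66+13),TR,1)
c=cam("scene");crop(c,140,150,340,290,4,"s2.png")
c=cam("top");crop(c,145,115,305,255,5,"t2.png")
E
```

```text
t 2.5 tcp [0.6218 0.1077 0.198 ] rot [165.25   2.18  99.07] F [ 0.7 -5.8 -0.1] w 0.05
 tcp in rack mm [  7.9 159.3 170.1]
n 1 row t(mm) [-161.66  -21.74   85.52] r(deg) [-2.949 -2.052 14.684] | total t(mm) [-161.7  -21.7   85.5] r [-2.95 -2.05 14.68]$[4]: bad value
```

View pics/s2.png

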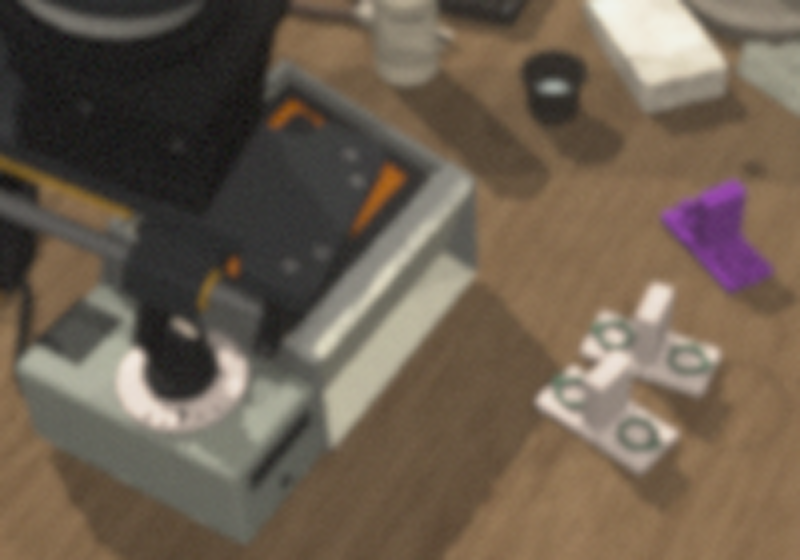

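View pics/t2.png

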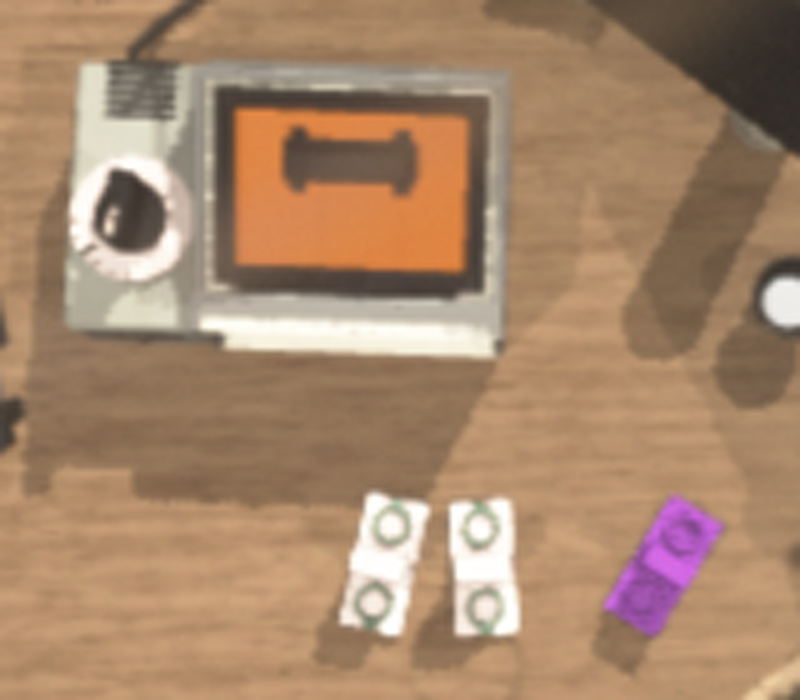

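```bash
python3 -m creep '[{"tx":-0.001},{"tz":0.0}]'
python3 - <<'E'
from h import *
st()
c=cam("top");p,_,_=tool();print(proj(c,p));crop(c,0,0,512,384,1.5,"t3.png")
c=cam("scene");print(proj(c,p))
E
```

```text
t 2.6 tcp [0.6211 0.1138 0.1983] rot [165.28   2.03  99.49] F [ 0.3 -0.2 -0.5] w 0.0503
 tcp in rack mm [  6.8 165.3 170.8]
[124.21944087 155.16396755]
[157.35277115 219.675672  ]$[0]: bad value
```

View pics/t3.png

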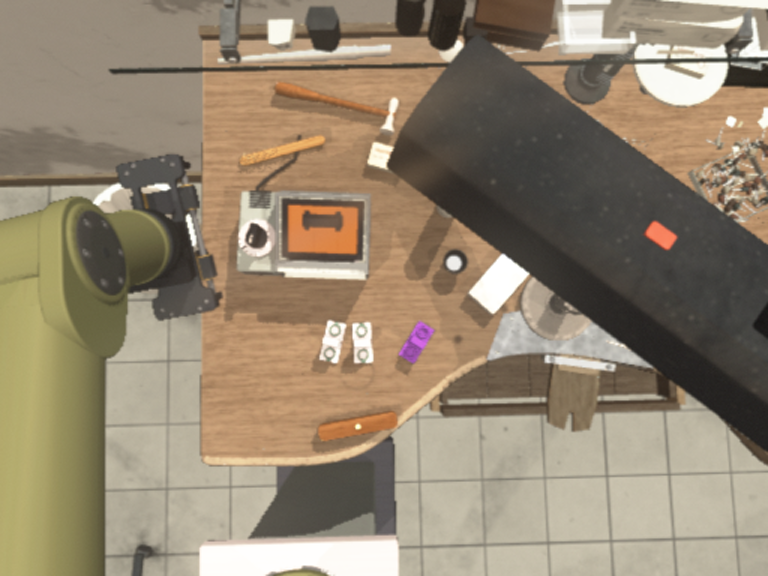

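```bash
python3 -m creep '[{"tx":-0.042,"ty":-0.0027,"tz":0.0043,"rx":-0.73,"ry":-0.60,"rz":3.75},{"tx":-0.042,"ty":-0.0027,"tz":0.0043,"rx":-0.73,"ry":-0.60,"rz":3.75},{"tx":-0.042,"ty":-0.0027,"tz":0.0043,"rx":-0.73,"ry":-0.60,"rz":3.75},{"tx":-0.042,"ty":-0.0027,"tz":0.0043,"rx":-0.73,"ry":-0.60,"rz":3.75},{"tx":0,"ty":0,"tz":0,"rx":0,"ry":0,"rz":0},{"tx":0,"ty":0,"tz":0,"rx":0,"ry":0,"rz":0}]'
python3 - <<'E'
from h import *
st()
plan(rk(23,0,66+13),TR,1)
c=cam("scene");crop(c,140,110,340,250,4,"s4.png")
E
```

```text
time_s: 3.45
tool_pos: [0.6279, -0.0474, 0.183]
tool_rot: [162.1, 0.0, 85.0]
force: [0.6, 1.7, -0.3]
grip_width: 0.0499
t 3.45 tcp [ 0.6279 -0.0474  0.183 ] rot [1.6206e+02 3.0000e-02 8.4980e+01] F [ 0.6  1.7 -0.3] w 0.0499
 tcp in rack mm [ 23.5   5.6 149.3]
n 1 row t(mm) [-5.76 -0.44 70.32] r(deg) [-0.058 -0.145  0.56 ] | total t(mm) [-5.8 -0.4 70.3] r [-0.06 -0.15  0.56]
```

View pics/s4.png

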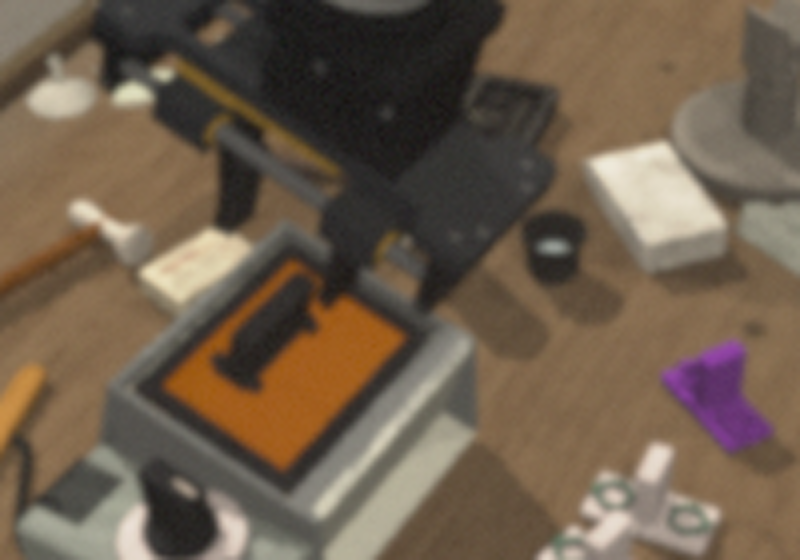

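```bash
python3 -m creep '[{"tx":-0.0029,"ty":-0.0002,"tz":0.018,"rx":0,"ry":-0.08,"rz":0.28},{"tx":-0.0029,"ty":-0.0002,"tz":0.018,"rx":0,"ry":-0.08,"rz":0.28},{"tx":0,"ty":0,"tz":0.015,"rx":0,"ry":0,"rz":0},{"tx":0,"ty":0,"tz":0,"rx":0,"ry":0,"rz":0},{"tx":0,"ty":0,"tz":0,"rx":0,"ry":0,"rz":0}]' 0.036
python3 - <<'E'
from h import *
st()
plan(rk(23,0,66+13),TR,1)
c=cam("scene");crop(c,160,130,280,220,6,"s5.png")
c=cam("top");crop(c,145,115,265,205,6,"t5.png")
E
```

```text
time_s: 4.12
tool_pos: [0.6425, -0.0568, 0.1343]
tool_rot: [162.1, 0.1, 84.2]
force: [-0.4, -0.2, 0.3]
grip_width: 0.036
t 4.12 tcp [ 0.6425 -0.0568  0.1343] rot [1.6206e+02 7.0000e-02 8.4240e+01] F [-0.4 -0.2  0.3] w 0.036
 tcp in rack mm [23.1 -2.3 98.2]
n 1 row t(mm) [ 2.36 -0.06 19.22] r(deg) [-0.061  0.117 -0.126] | total t(mm) [ 2.4 -0.1 19.2] r [-0.06  0.12 -0.13]
```

View pics/s5.png

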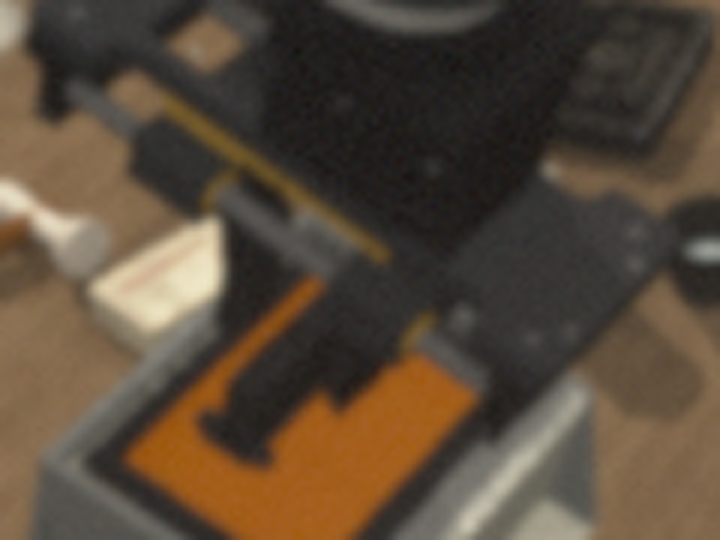

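```bash
python3 -m creep '[{"tx":0.0023,"ty":0,"tz":0.009,"rx":0,"ry":0,"rz":0},{"tx":0,"ty":0,"tz":0.008,"rx":0,"ry":0,"rz":0},{"tx":0,"ty":0,"tz":0,"rx":0,"ry":0,"rz":0},{"tx":0,"ty":0,"tz":0,"rx":0,"ry":0,"rz":0},{"tx":0,"ty":0,"tz":0,"rx":0,"ry":0,"rz":0}]' 0.036
python3 - <<'E'
from h import *
st()
c=cam("scene");crop(c,160,130,280,220,6,"s6.png")
c=cam("top");crop(c,145,115,265,205,6,"t6.png")
E
```

```text
time_s: 4.85
tool_pos: [0.6479, -0.055, 0.1184]
tool_rot: [162.0, 0.1, 84.2]
force: [1.2, -0.6, -0.3]
grip_width: 0.0359
t 4.85 tcp [ 0.6479 -0.055   0.1184] rot [1.6204e+02 6.0000e-02 8.4250e+01] F [ 1.2 -0.6 -0.3] w 0.0359
 tcp in rack mm [23.1 -0.  81.5]
```

View pics/s6.png

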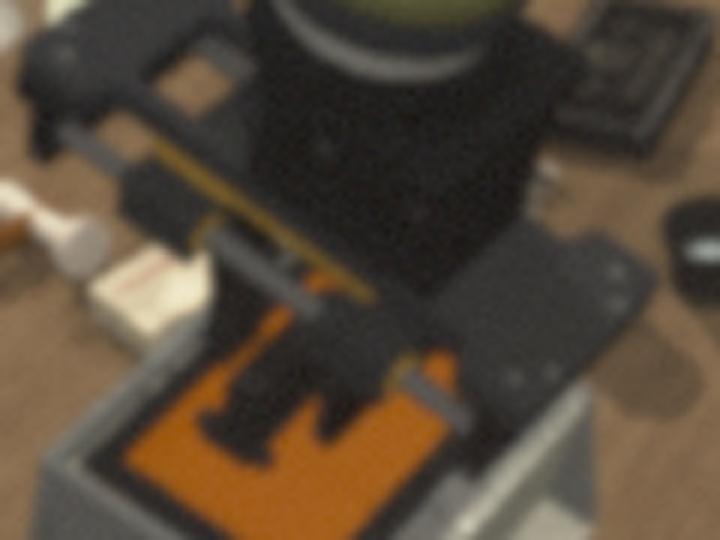

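```bash
python3 -m creep '[{"tx":0,"ty":0,"tz":0,"rx":0,"ry":0,"rz":0},{"tx":0,"ty":0,"tz":0,"rx":0,"ry":0,"rz":0},{"tx":0,"ty":0,"tz":0,"rx":0,"ry":0,"rz":0},{"tx":0,"ty":0,"tz":0,"rx":0,"ry":0,"rz":0},{"tx":0,"ty":0,"tz":0,"rx":0,"ry":0,"rz":0}]' 0.004 20
python3 - <<'E'
from h import *
st()
E
```

```text
time_s: 5.58
tool_pos: [0.648, -0.055, 0.1183]
tool_rot: [162.0, 0.1, 84.3]
force: [1.1, 0.2, 0.3]
grip_width: 0.0138
t 5.58 tcp [ 0.648  -0.055   0.1183] rot [1.6203e+02 7.0000e-02 8.4250e+01] F [1.1 0.2 0.3] w 0.0138
 tcp in rack mm [23.2  0.  81.3]
```

```bash
python3 -m creep '[{"tx":0,"ty":-0.0012,"tz":-0.0025,"rx":-2,"ry":0,"rz":0},{"tx":0,"ty":-0.0012,"tz":-0.0025,"rx":-2,"ry":0,"rz":0},{"tx":0,"ty":-0.0012,"tz":-0.0025,"rx":-2,"ry":0,"rz":0},{"tx":0,"ty":-0.0012,"tz":-0.0025,"rx":-2,"ry":0,"rz":0},{"tx":0,"ty":-0.0012,"tz":-0.0025,"rx":-2,"ry":0,"rz":0},{"tx":0,"ty":-0.0012,"tz":-0.0025,"rx":-2,"ry":0,"rz":0},{"tx":0,"ty":-0.0012,"tz":-0.0025,"rx":-2,"ry":0,"rz":0},{"tx":0,"ty":0,"tz":0,"rx":0,"ry":0,"rz":0},{"tx":0,"ty":0,"tz":0,"rx":0,"ry":0,"rz":0}]' 0.004 35
python3 - <<'E'
from h import *
st()
c=cam("scene");crop(c,160,130,280,220,6,"s7.png")
c=cam("top");crop(c,145,115,265,205,6,"t7.png")
E
```

```text
time_s: 6.7
tool_pos: [0.6333, -0.0534, 0.1309]
tool_rot: [148.1, 0.1, 84.3]
force: [1.6, -0.3, -1.9]
grip_width: 0.0138
t 6.7 tcp [ 0.6333 -0.0534  0.1309] rot [1.4807e+02 6.0000e-02 8.4250e+01] F [ 1.6 -0.3 -1.9] w 0.0138
 tcp in rack mm [13.1  0.1 97.9]
```

View pics/s7.png

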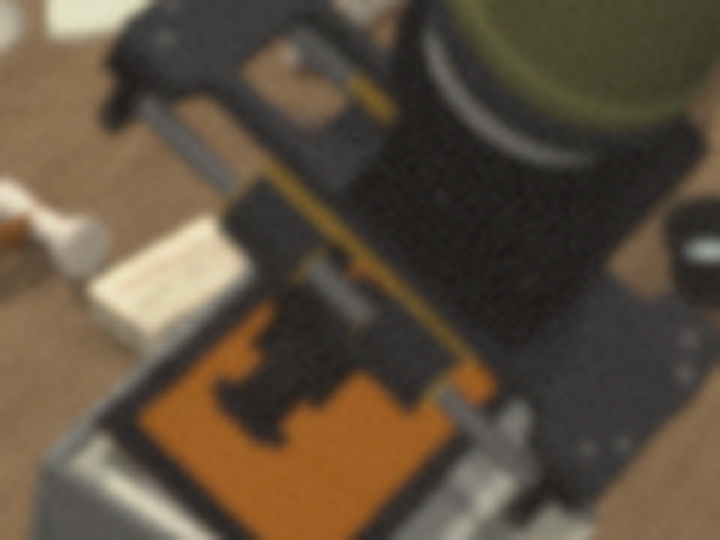

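```bash
python3 -m creep '[{"tx":0,"ty":0.006,"tz":0,"rx":0,"ry":0,"rz":0},{"tx":0,"ty":0.006,"tz":0,"rx":0,"ry":0,"rz":0},{"tx":0,"ty":0.006,"tz":0,"rx":0,"ry":0,"rz":0},{"tx":0,"ty":0,"tz":0,"rx":0,"ry":0,"rz":0},{"tx":0,"ty":0.012,"tz":-0.021,"rx":0,"ry":0,"rz":0},{"tx":0,"ty":0.016,"tz":-0.028,"rx":0,"ry":0,"rz":0},{"tx":0,"ty":0.016,"tz":-0.028,"rx":0,"ry":0,"rz":0},{"tx":0,"ty":0,"tz":0,"rx":0,"ry":0,"rz":0},{"tx":0,"ty":0,"tz":0,"rx":0,"ry":0,"rz":0}]'
python3 - <<'E'
from h import *
st()
c=cam("scene");crop(c,140,90,340,240,4,"s8.png")
R=down(84.4)
plan([.505,.045,.100],R,10)
c=cam("top");crop(c,145,115,305,255,5,"t8.png")
E
```

```text
time_s: 7.92
tool_pos: [0.6439, -0.0544, 0.2273]
tool_rot: [148.2, 0.1, 84.3]
force: [-0.5, 0.3, -1.9]
grip_width: 0.0135
t 7.92 tcp [ 0.6439 -0.0544  0.2273] rot [1.482e+02 7.000e-02 8.425e+01] F [-0.5  0.3 -1.9] w 0.0135
 tcp in rack mm [ 53.    0.2 186.2]
n 10 row t(mm) [  8.54 -18.13   7.73] r(deg) [ 3.175  0.013 -0.012] | total t(mm) [  85.2 -192.4   29.7] r [31.75  0.13 -0.12]
```

View pics/s8.png

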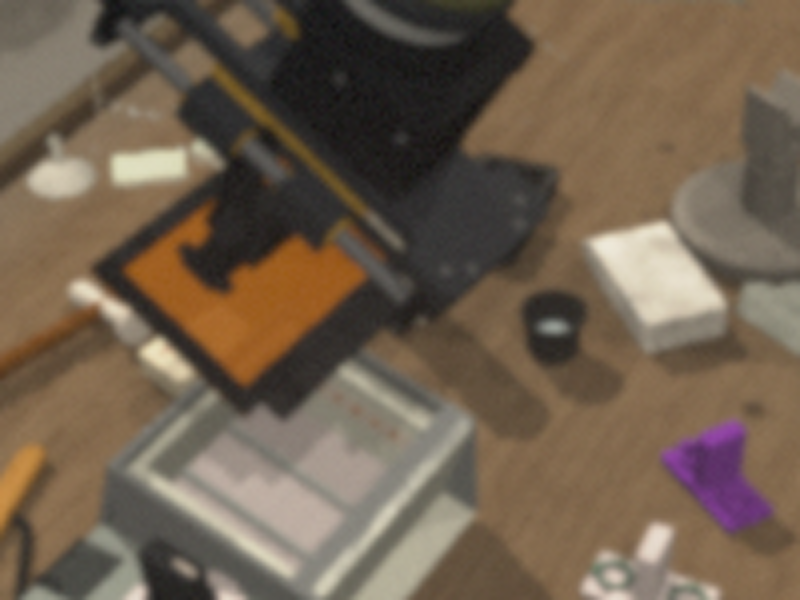

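View pics/t8.png

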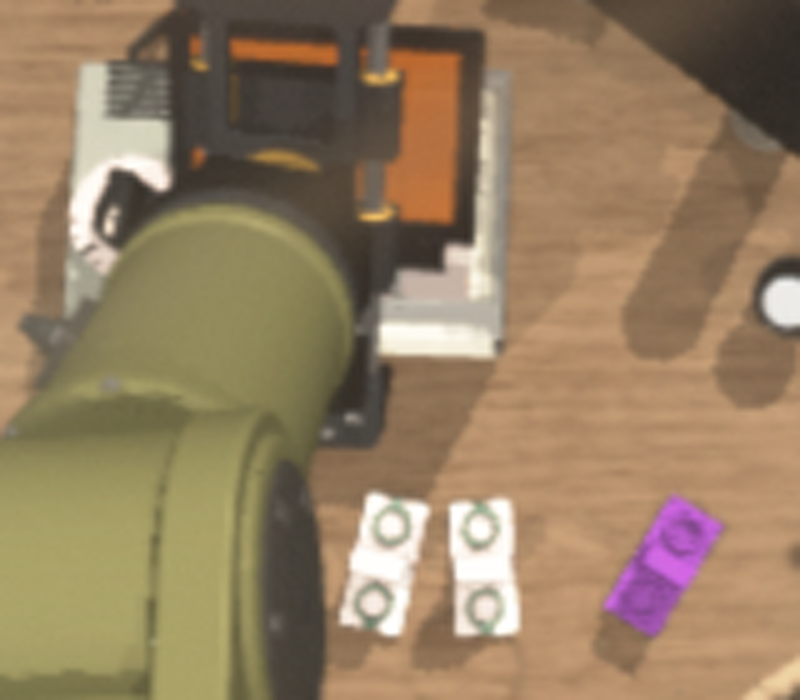

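Run:
```python
from h import *
plan([.505,-.02,.20],down(84.4),6)
```

```text
n 6 row t(mm) [  3.43 -24.06  -3.34] r(deg) [ 5.29   0.024 -0.019] | total t(mm) [  20.4 -134.3  -51.9] r [31.74  0.15 -0.12]
```

```bash
python3 -m creep '[{"tx":0.0034,"ty":-0.024,"tz":-0.0033,"rx":5.29,"ry":0,"rz":0},{"tx":0.0034,"ty":-0.024,"tz":-0.0033,"rx":5.29,"ry":0,"rz":0},{"tx":0.0034,"ty":-0.024,"tz":-0.0033,"rx":5.29,"ry":0,"rz":0},{"tx":0.0034,"ty":-0.024,"tz":-0.0033,"rx":5.29,"ry":0,"rz":0},{"tx":0.0034,"ty":-0.024,"tz":-0.0033,"rx":5.29,"ry":0,"rz":0},{"tx":0.0034,"ty":-0.024,"tz":-0.0033,"rx":5.29,"ry":0,"rz":0},{"tx":0.02,"ty":-0.001,"tz":0,"rx":0,"ry":0,"rz":0},{"tx":0.025,"ty":-0.002,"tz":0,"rx":0,"ry":0,"rz":0},{"tx":0.02,"ty":-0.001,"tz":0.01,"rx":0,"ry":0,"rz":0},{"tx":0,"ty":0,"tz":0.03,"rx":0,"ry":0,"rz":0},{"tx":0,"ty":0,"tz":0.04,"rx":0,"ry":0,"rz":0},{"tx":0,"ty":0,"tz":0.03,"rx":0,"ry":0,"rz":0},{"tx":0,"ty":0,"tz":0,"rx":0,"ry":0,"rz":0},{"tx":0,"ty":0,"tz":0,"rx":0,"ry":0,"rz":0}]'
python3 - <<'E'
from h import *
st()
plan([.505,.047,.037],down(84.4),1)
c=cam("scene");crop(c,140,150,340,290,4,"s9.png")
E
```

```text
time_s: 9.78
tool_pos: [0.5101, 0.0448, 0.0921]
tool_rot: [179.8, 0.1, 84.2]
force: [1.3, 0.9, -0.2]
grip_width: 0.0142
t 9.78 tcp [0.5101 0.0448 0.0921] rot [1.7976e+02 7.0000e-02 8.4250e+01] F [ 1.3  0.9 -0.2] w 0.0142
 tcp in rack mm [-124.7   85.9  101.9]
n 1 row t(mm) [ 1.7  -5.5  55.08] r(deg) [ 0.236  0.065 -0.153] | total t(mm) [ 1.7 -5.5 55.1] r [ 0.24  0.07 -0.15]
```

View pics/s9.png

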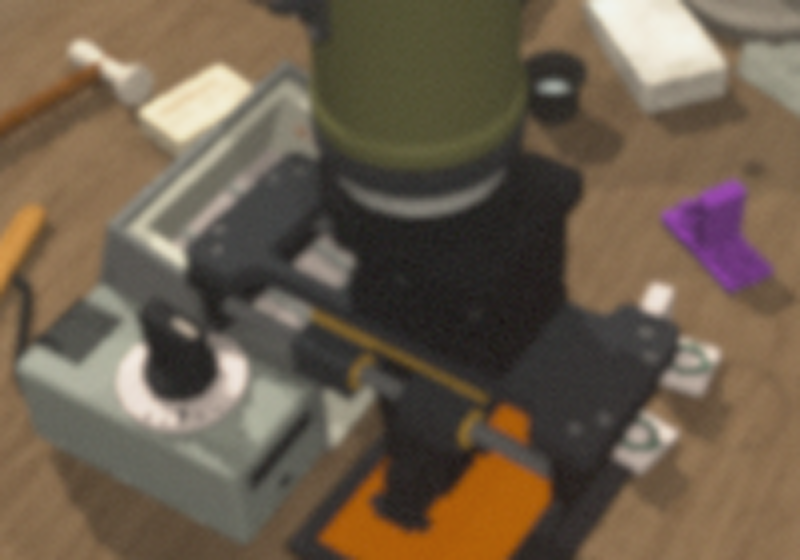

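Run:
```python
from h import *
ct=cam("top");cs=cam("scene")
f5=lambda p:((p[0]+.5)/5-.5+145,(p[1]+.5)/5-.5+115)
f4=lambda p:((p[0]+.5)/4-.5+140,(p[1]+.5)/4-.5+150)
print("pod front-left top",tri(ct,f5((66,330)),cs,f4((243,490))))
print("cab front-right top ",tri(ct,f5((497,312)),cs,f4((474,183))))
print("ring centre", tri(ct,f5((130,220)),cs,f4((184,380))))
st()
plan([.476,.047,.04],down(84.4),4)
```

```text
pod front-left top (array([0.58491951, 0.08450747, 0.05141678]), np.float64(0.0031197959536315594))
cab front-right top  (array([ 0.58246296, -0.12319272,  0.06563527]), np.float64(0.012680792311038696))
ring centre (array([0.63606895, 0.05172393, 0.06383761]), np.float64(0.001164071121760516))
t 9.93 tcp [0.5107 0.045  0.093 ] rot [179.67  -0.    84.25] F [-0.3  0.1 -0.8] w 0.0137
 tcp in rack mm [-123.9   86.1  102.5]
n 4 row t(mm) [-0.37 -8.72 13.21] r(deg) [ 0.084 -0.    -0.037] | total t(mm) [ -1.5 -35.   52.8] r [ 0.33 -0.   -0.15]
```

```bash
python3 -m creep '[{"tx":0,"ty":-0.017,"tz":0.003,"rx":0.1,"ry":0,"rz":0},{"tx":0,"ty":-0.017,"tz":0.015,"rx":0.2,"ry":0,"rz":0},{"tx":0,"ty":-0.001,"tz":0.015,"rx":0,"ry":0,"rz":0},{"tx":0,"ty":0,"tz":0.012,"rx":0,"ry":0,"rz":0},{"tx":0,"ty":0,"tz":0.006,"rx":0,"ry":0,"rz":0},{"tx":0,"ty":0,"tz":0.002,"rx":0,"ry":0,"rz":0},{"tx":0,"ty":0,"tz":0,"rx":0,"ry":0,"rz":0},{"tx":0,"ty":0,"tz":0,"rx":0,"ry":0,"rz":0}]'
python3 - <<'E'
from h import *
st()
E
```

```text
time_s: 10.92
tool_pos: [0.4751, 0.0483, 0.0389]
tool_rot: [-179.9, 0.0, 84.2]
force: [-0.8, 0.3, -0.7]
grip_width: 0.0137
t 10.93 tcp [0.4751 0.0483 0.0389] rot [-1.7994e+02  5.0000e-02  8.4240e+01] F [-0.8  0.3 -0.7] w 0.0137
 tcp in rack mm [-174.5   85.9   62.1]
```

```bash
python3 -m creep '[{"tx":0,"ty":0,"tz":0.002,"rx":0,"ry":0,"rz":0},{"tx":0,"ty":0,"tz":0.0015,"rx":0,"ry":0,"rz":0},{"tx":0,"ty":0,"tz":0,"rx":0,"ry":0,"rz":0},{"tx":0,"ty":0,"tz":0,"rx":0,"ry":0,"rz":0}]'
python3 - <<'E'
from h import *
st()
E
```

```text
time_s: 11.42
tool_pos: [0.4752, 0.0484, 0.0355]
tool_rot: [-180.0, 0.0, 84.3]
force: [-0.5, 0.2, 3.3]
grip_width: 0.0136
t 11.43 tcp [0.4752 0.0484 0.0355] rot [-1.7995e+02  4.0000e-02  8.4260e+01] F [-0.5  0.2  3.3] w 0.0136
 tcp in rack mm [-175.5   86.1   58.8]
```

```bash
python3 -m creep '[{"tx":0,"ty":0,"tz":0,"rx":0,"ry":0,"rz":0},{"tx":0,"ty":0,"tz":0,"rx":0,"ry":0,"rz":0},{"tx":0,"ty":0,"tz":0,"rx":0,"ry":0,"rz":0},{"tx":0,"ty":0,"tz":-0.02,"rx":0,"ry":0,"rz":0},{"tx":0,"ty":0,"tz":-0.05,"rx":0,"ry":0,"rz":0},{"tx":0,"ty":0,"tz":-0.06,"rx":0,"ry":0,"rz":0},{"tx":0.06,"ty":-0.015,"tz":-0.02,"rx":0,"ry":0,"rz":0},{"tx":0.06,"ty":-0.015,"tz":0,"rx":0,"ry":0,"rz":0},{"tx":0,"ty":0,"tz":0,"rx":0,"ry":0,"rz":0}]' 0.04
python3 - <<'E'
from h import *
st()
c=cam("scene");crop(c,140,150,340,290,4,"s10.png")
c=cam("top");crop(c,145,115,305,255,5,"t10.png")
E
```

```text
time_s: 12.55
tool_pos: [0.456, 0.1739, 0.1843]
tool_rot: [-179.9, -0.0, 84.8]
force: [0.5, -0.9, -0.5]
grip_width: 0.04
t 12.55 tcp [0.456  0.1739 0.1843] rot [-1.7988e+02 -4.0000e-02  8.4780e+01] F [ 0.5 -0.9 -0.5] w 0.04
 tcp in rack mm [-159.4  209.1  210.1]
```

View pics/s10.png

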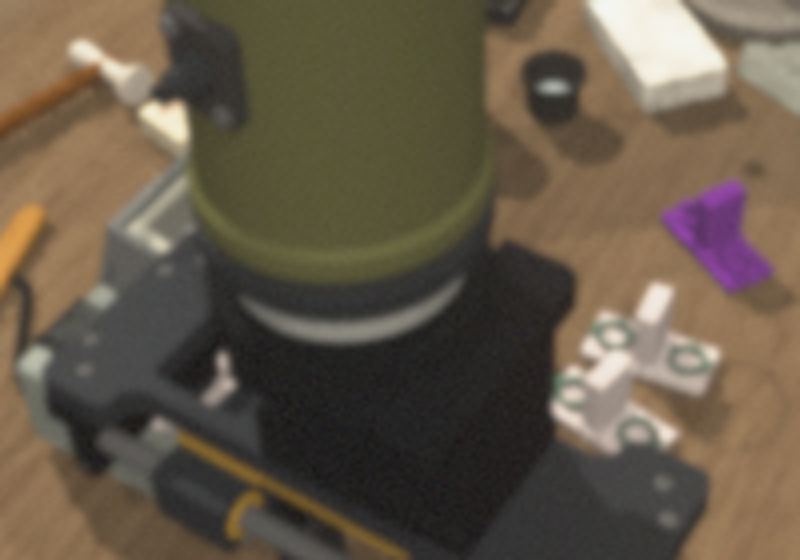

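View pics/t10.png

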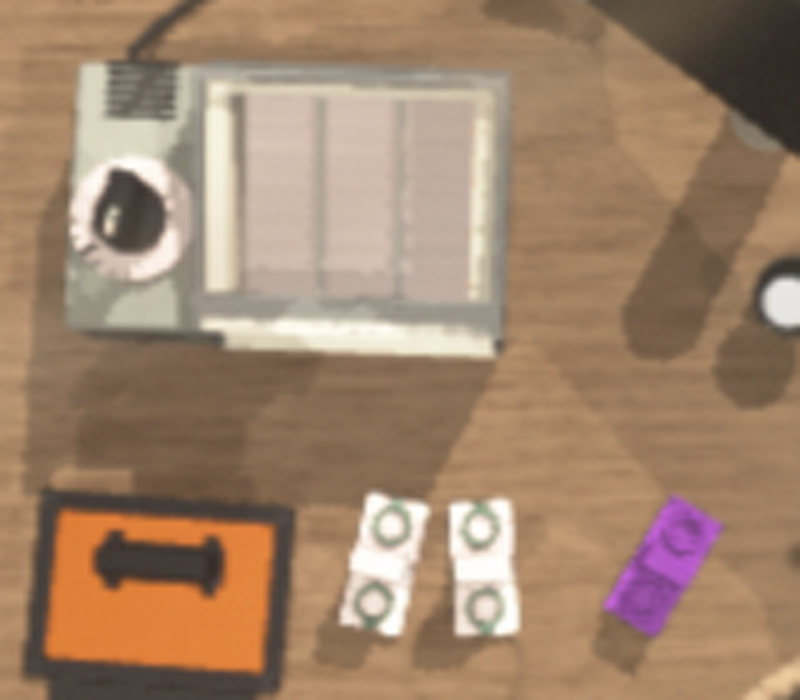

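Run:
```python
from h import *
c=cam("top")
g=lambda X:(((proj(c,X)-[145,115])+.5)*5-.5).round(1)
for y in(-57,-19.5,19.5,57):
  for x in(50,-25): print(y,x,g(rk(x,y,5 if abs(y)<20 else 0)))
for P in [(58,67.5,53),(58,-67.5,53),(52,57,46),(52,-57,46),(-40,67,58),(-40,-67,58)]: print(P,g(rk(*P)))
```

```text
-57 50 [484.1 103.5]
-57 -25 [474.1 255.8]
-19.5 50 [406.2  98.5]
-19.5 -25 [397.6 251.7]
19.5 50 [325.7  92.4]
19.5 -25 [318.4 245.8]
57 50 [250.  86.]
57 -25 [244.  238.7]
(58, 67.5, 53) [208.3  74.3]
(58, -67.5, 53) [502.8  96.3]
(52, 57, 46) [233.4  88.2]
(52, -57, 46) [479.8 106.6]
(-40, 67, 58) [200.1 287. ]
(-40, -67, 58) [487.1 308.4]
```

Run:
```python
from h import *
c=cam("top")
g=c["pixels"][130:180,180:250].astype(float).mean(2)
# rib dark columns & row profiles
for r in (6,14,22,30,36): 
    print(r+130,[int(x) for x in g[r,5:70:1]])
```

```text
136 [151, 194, 238, 232, 214, 183, 144, 124, 134, 172, 190, 192, 193, 192, 192, 193, 193, 193, 192, 193, 193, 192, 181, 169, 164, 180, 193, 194, 193, 193, 193, 194, 194, 193, 194, 194, 193, 192, 181, 170, 165, 178, 180, 175, 174, 173, 174, 173, 174, 173, 173, 172, 172, 173, 177, 187, 191, 184, 174, 155, 153, 144, 133, 135, 137]
144 [156, 214, 237, 238, 237, 220, 181, 141, 138, 177, 197, 198, 199, 199, 199, 199, 198, 199, 198, 197, 197, 195, 185, 170, 168, 185, 195, 196, 196, 195, 195, 194, 194, 193, 193, 194, 192, 189, 180, 171, 174, 182, 179, 175, 174, 173, 173, 173, 173, 173, 173, 172, 173, 173, 192, 220, 227, 206, 179, 150, 141, 131, 122, 121, 120]
152 [146, 210, 232, 234, 233, 218, 199, 161, 141, 172, 188, 189, 190, 190, 189, 189, 188, 190, 188, 188, 188, 187, 178, 168, 167, 179, 187, 188, 188, 188, 188, 187, 189, 189, 188, 188, 190, 188, 179, 169, 168, 181, 180, 174, 174, 175, 174, 175, 175, 175, 176, 176, 176, 179, 202, 224, 221, 195, 167, 142, 139, 130, 129, 134, 133]
160 [143, 202, 226, 228, 226, 212, 196, 168, 157, 176, 188, 189, 188, 188, 187, 187, 189, 188, 188, 187, 187, 185, 176, 169, 166, 179, 188, 189, 190, 190, 190, 189, 190, 191, 191, 192, 191, 189, 178, 169, 167, 173, 176, 175, 175, 174, 175, 176, 176, 175, 176, 175, 176, 181, 209, 212, 192, 179, 158, 139, 132, 121, 120, 127, 128]
166 [143, 199, 224, 226, 223, 210, 194, 173, 161, 175, 187, 188, 188, 189, 189, 190, 190, 189, 190, 190, 191, 188, 179, 169, 170, 183, 192, 193, 193, 194, 193, 194, 194, 196, 194, 196, 195, 185, 175, 170, 173, 175, 176, 176, 175, 176, 175, 175, 175, 175, 175, 176, 176, 182, 218, 216, 193, 177, 152, 140, 132, 130, 132, 131, 128]
```

Run:
```python
from h import *
c=cam("top")
n=RR[:,2]
def onplane(u,v,P):
    o,d=ray(c,u,v); return o+d*((P-o)@n)/(d@n)
g=c["pixels"].astype(float).mean(2)
for a,b in((203,214),(219,230)):
    pts=[]
    for r in range(136,168,2):
        w=185-g[r,a:b]; 
        bg=max(g[r,a:a+3].mean(),0); bgR=g[r,b-3:b].mean()
        lin=np.linspace(bg,bgR,b-a); w=np.clip(lin-g[r,a:b]-3,0,None)
        pts.append(onplane((w*np.arange(a,b)).sum()/w.sum(),r,rk(0,0,5)))
    pts=np.array(pts); k=np.polyfit(pts[:,0],pts[:,1],1); print("rib yaw",np.degrees(np.arctan(k[0])), "y at x=.645",np.polyval(k,.645))
# current cover on bench: orange
from corners import *
q=quad(c,(5,140,90),(25,255,255),(146,210,210,255));print(q)
P=np.array([onz(c,u,v,.004) for u,v in q]);print(P.round(4),P.mean(0))
for i in range(4): d=P[i]-P[i-1];print(np.degrees(np.arctan2(d[1],d[0])),np.linalg.norm(d))
```

```text
rib yaw -3.0969197705253717 y at x=.645 -0.03455005005032626
rib yaw -3.014512295533582 y at x=.645 -0.07328494037427866
[[156.14432335 216.21767282]
 [199.74210739 219.33203697]
 [197.09440231 249.28970718]
 [153.13942957 246.10233688]]
[[ 5.030e-01  1.008e-01  4.000e-03]
 [ 4.926e-01 -7.500e-03  4.000e-03]
 [ 4.189e-01 -2.000e-04  4.000e-03]
 [ 4.295e-01  1.081e-01  4.000e-03]] [0.46102232 0.05032074 0.004     ]
-5.675632066793062 0.07389864660070739
-95.46941229952294 0.10882145179799903
174.35766891469714 0.07405690011482495
84.44722351065992 0.10886403994755563
```

Run:
```python
from h import *
c=cam("top")
g=cv2.GaussianBlur(c["pixels"].astype(float).mean(2),(0,0),.8)
gy=np.gradient(g,axis=0)
cols=np.arange(192,240,2)
for name,r0,r1,sg in(("rear outer",124,132,1),("ledge rear",170,178,1),("ledge front",176,183,1),("base front",180,190,-1),("rear outer-",124,134,-1),("rear wall",130,137,1),("ledge-",170,178,-1)):
    rs=[]
    for u in cols:
        w=np.clip(sg*gy[r0:r1,u],0,None); k=np.argmax(w); a=max(k-1,0); ww=w[a:k+2]; rs.append(r0+(ww*np.arange(a,a+len(ww))).sum()/max(ww.sum(),1e-6) if w[k]>3 else np.nan)
    rs=np.array(rs); ok=~np.isnan(rs)
    if ok.sum()<6: print(name,"few");continue
    k=np.polyfit(cols[ok],rs[ok],1); res=rs[ok]-np.polyval(k,cols[ok]); 
    m=abs(res)<0.5; k=np.polyfit(cols[ok][m],rs[ok][m],1)
    P=[onz(c,u,np.polyval(k,u),.08) for u in(195,238)]; d=P[0]-P[1]
    print(name,m.sum(),np.polyval(k,215).round(2),"yaw",-np.degrees(np.arctan2(d[0],d[1])).round(2))
```

```text
rear outer 5 129.91 yaw 1.35
ledge rear 17 176.73 yaw -0.93
ledge front 20 178.99 yaw -3.97
base front 24 185.12 yaw -3.52
rear outer- 4 124.39 yaw -2.15
rear wall 24 131.61 yaw -3.3
ledge- 9 173.93 yaw -4.38
```

```bash
python3 - <<'E'
s=open('h.py').read()
s=s.replace('[-5.6,-18]','[-3.4,-18]').replace('RO=np.array([.6442,-.0546,.0841])','RO=np.array([.6442,-.0542,.0841])')
open('h.py','w').write(s)
E
python3 - <<'E'
from h import *
st();print(RO)
print("anchor cover TCP in rack",((np.array([.648,-.055,.1183])-RO)@RR*1000).round(1))
plan([.4714,-.0607,.11],down(76.4),6)
E
```

```text
t 12.85 tcp [0.4578 0.1668 0.184 ] rot [-1.7988e+02  8.0000e-02  8.4090e+01] F [-0.9 -0.5  0. ] w 0.0401
 tcp in rack mm [-149.6  209.6  206.6]
[ 0.65107921 -0.0546087   0.03376602]
anchor cover TCP in rack [23.2 -0.6 81.3]
n 6 row t(mm) [-37.1    8.27  12.35] r(deg) [-0.02   0.015  1.282] | total t(mm) [-224.8   37.1   74.2] r [-0.12  0.09  7.69]
```

```bash
python3 -m creep '[{"tx":-0.037,"ty":0.0083,"tz":0,"rx":0,"ry":0,"rz":1.28},{"tx":-0.037,"ty":0.0083,"tz":0,"rx":0,"ry":0,"rz":1.28},{"tx":-0.037,"ty":0.0083,"tz":0.01,"rx":0,"ry":0,"rz":1.28},{"tx":-0.037,"ty":0.0083,"tz":0.02,"rx":0,"ry":0,"rz":1.28},{"tx":-0.037,"ty":0.0083,"tz":0.02,"rx":0,"ry":0,"rz":1.28},{"tx":-0.037,"ty":0.0083,"tz":0.02,"rx":0,"ry":0,"rz":1.28},{"tx":0,"ty":0,"tz":0,"rx":0,"ry":0,"rz":0},{"tx":0,"ty":0,"tz":0,"rx":0,"ry":0,"rz":0},{"tx":0,"ty":0,"tz":0,"rx":0,"ry":0,"rz":0}]'
python3 - <<'E'
from h import *
st()
plan([.4714,-.0607,.041],down(76.4),1)
c=cam("scene");crop(c,200,170,360,290,5,"s11.png")
E
```

```text
time_s: 13.98
tool_pos: [0.4725, -0.0574, 0.1149]
tool_rot: [-180.0, 0.0, 76.7]
force: [-0.5, -0.1, -0.2]
grip_width: 0.0403
t 13.97 tcp [ 0.4725 -0.0574  0.1149] rot [-1.7996e+02  2.0000e-02  7.6670e+01] F [-0.5 -0.1 -0.2] w 0.0403
 tcp in rack mm [-144.3  -13.4  132.2]
n 1 row t(mm) [-3.41 -0.3  73.93] r(deg) [-0.043  0.025  0.266] | total t(mm) [-3.4 -0.3 73.9] r [-0.04  0.03  0.27]
```

View pics/s11.png

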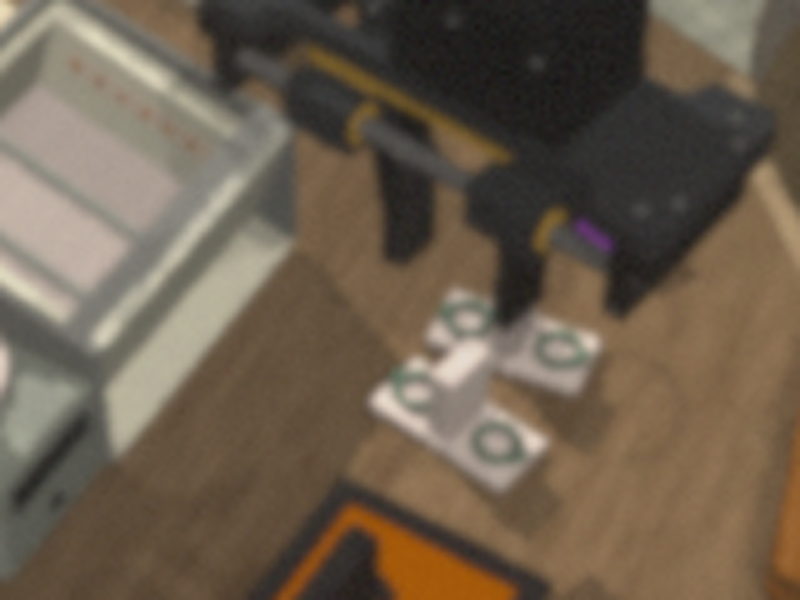

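```bash
python3 -m creep '[{"tx":-0.0034,"ty":0,"tz":0.03,"rx":0,"ry":0,"rz":0.27},{"tx":0,"ty":0,"tz":0.025,"rx":0,"ry":0,"rz":0},{"tx":0,"ty":0,"tz":0.015,"rx":0,"ry":0,"rz":0},{"tx":0,"ty":0,"tz":0.004,"rx":0,"ry":0,"rz":0},{"tx":0,"ty":0,"tz":0,"rx":0,"ry":0,"rz":0},{"tx":0,"ty":0,"tz":0,"rx":0,"ry":0,"rz":0}]'
python3 - <<'E'
from h import *
st()
c=cam("scene");crop(c,200,170,360,290,5,"s12.png")
E
```

```text
time_s: 14.78
tool_pos: [0.4718, -0.0618, 0.0412]
tool_rot: [-180.0, 0.0, 76.3]
force: [0.4, 0.2, -0.4]
grip_width: 0.0399
t 14.78 tcp [ 0.4718 -0.0618  0.0412] rot [-1.7999e+02  4.0000e-02  7.6310e+01] F [ 0.4  0.2 -0.4] w 0.0399
 tcp in rack mm [-167.5  -17.8   62.2]
```

View pics/s12.png

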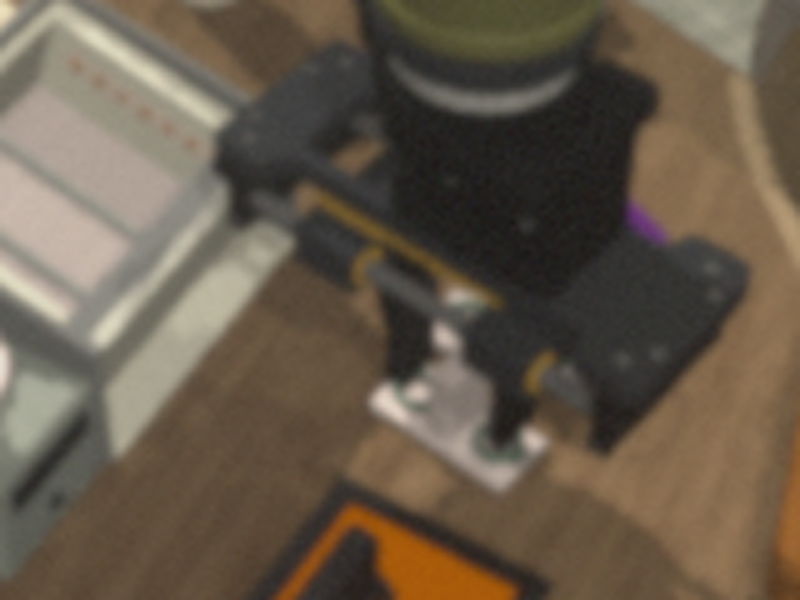

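Fingers straddle the lug. Close.

```bash
python3 -m creep '[{"tx":0,"ty":0,"tz":0,"rx":0,"ry":0,"rz":0},{"tx":0,"ty":0,"tz":0,"rx":0,"ry":0,"rz":0},{"tx":0,"ty":0,"tz":0,"rx":0,"ry":0,"rz":0},{"tx":0,"ty":0,"tz":0,"rx":0,"ry":0,"rz":0},{"tx":0,"ty":0,"tz":-0.02,"rx":0,"ry":0,"rz":0},{"tx":0,"ty":0,"tz":-0.04,"rx":0,"ry":0,"rz":0},{"tx":0,"ty":0,"tz":-0.05,"rx":0,"ry":0,"rz":0},{"tx":0,"ty":0,"tz":-0.04,"rx":0,"ry":0,"rz":0},{"tx":0,"ty":0,"tz":0,"rx":0,"ry":0,"rz":0},{"tx":0,"ty":0,"tz":0,"rx":0,"ry":0,"rz":0}]' 0.003 25
python3 - <<'E'
from h import *
st()
plan(rk(3,39,41+75),TR,9)
c=cam("scene");crop(c,160,130,360,280,4,"s13.png")
E
```

```text
time_s: 16.08
tool_pos: [0.4707, -0.0616, 0.1895]
tool_rot: [-179.8, 0.1, 76.3]
force: [0.1, -0.2, -2.1]
grip_width: 0.0116
t 16.07 tcp [ 0.4707 -0.0616  0.1895] rot [-1.7982e+02  8.0000e-02  7.6310e+01] F [ 0.1 -0.2 -2.1] w 0.0116
 tcp in rack mm [-122.8  -17.7  203.6]
n 9 row t(mm) [ 7.86 14.84  7.1 ] r(deg) [-2.015  0.187 -1.133] | total t(mm) [ 82.1 134.3  43.9] r [-18.14   1.69 -10.2 ]
```

View pics/s13.png

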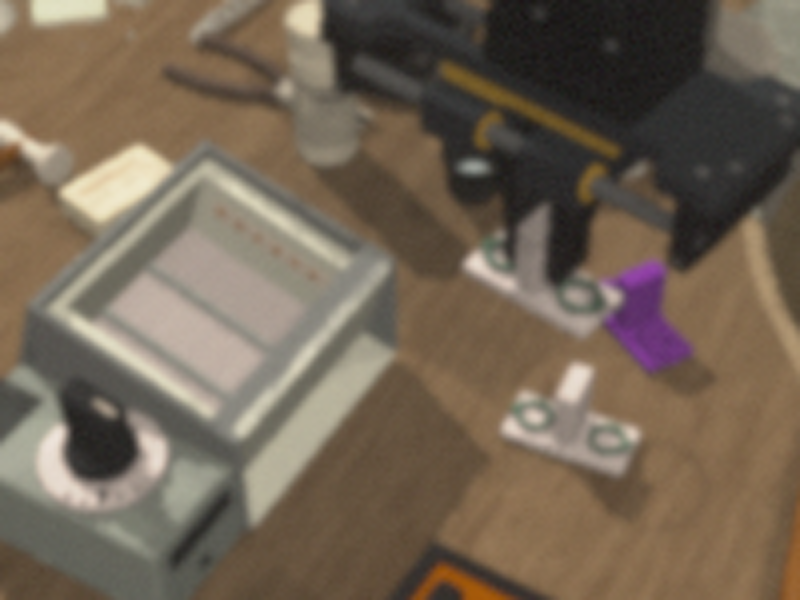

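Run:
```python
from h import *
plan(rk(4,0,41+75),TR,9)
print(rk(4,0,41+75))
```

```text
n 9 row t(mm) [ 3.57 15.43  7.06] r(deg) [-2.022  0.19  -1.133] | total t(mm) [ 44.  142.6  43. ] r [-18.2    1.71 -10.19]
[ 0.61909386 -0.05270842  0.14532465]
```

```bash
python3 -m creep '[{"tx":0.0036,"ty":0.0154,"tz":0.0071,"rx":-2.02,"ry":0.19,"rz":-1.13},{"tx":0.0036,"ty":0.0154,"tz":0.0071,"rx":-2.02,"ry":0.19,"rz":-1.13},{"tx":0.0036,"ty":0.0154,"tz":0.0071,"rx":-2.02,"ry":0.19,"rz":-1.13},{"tx":0.0036,"ty":0.0154,"tz":0.0071,"rx":-2.02,"ry":0.19,"rz":-1.13},{"tx":0.0036,"ty":0.0154,"tz":0.0071,"rx":-2.02,"ry":0.19,"rz":-1.13},{"tx":0.0036,"ty":0.0154,"tz":0.0071,"rx":-2.02,"ry":0.19,"rz":-1.13},{"tx":0.0036,"ty":0.0154,"tz":0.0071,"rx":-2.02,"ry":0.19,"rz":-1.13},{"tx":0.0036,"ty":0.0154,"tz":0.0071,"rx":-2.02,"ry":0.19,"rz":-1.13},{"tx":0.0036,"ty":0.0154,"tz":0.0071,"rx":-2.02,"ry":0.19,"rz":-1.13},{"tx":0,"ty":0,"tz":0,"rx":0,"ry":0,"rz":0},{"tx":0,"ty":0,"tz":0,"rx":0,"ry":0,"rz":0},{"tx":0,"ty":0,"tz":0,"rx":0,"ry":0,"rz":0},{"tx":0,"ty":0,"tz":0,"rx":0,"ry":0,"rz":0}]'
python3 - <<'E'
from h import *
st()
plan(rk(4,0,41+4),TR,1)
c=cam("scene");crop(c,160,100,320,220,5,"s14.png")
E
```

```text
time_s: 17.75
tool_pos: [0.6199, -0.0526, 0.1468]
tool_rot: [161.9, -0.0, 86.6]
force: [0.8, -0.1, -1.7]
grip_width: 0.0116
t 17.75 tcp [ 0.6199 -0.0526  0.1468] rot [ 1.6187e+02 -3.0000e-02  8.6560e+01] F [ 0.8 -0.1 -1.7] w 0.0116
 tcp in rack mm [  5.2   0.2 117.2]
n 1 row t(mm) [-0.21 -1.41 72.19] r(deg) [ 0.128 -0.02  -0.052] | total t(mm) [-0.2 -1.4 72.2] r [ 0.13 -0.02 -0.05]
```

View pics/s14.png

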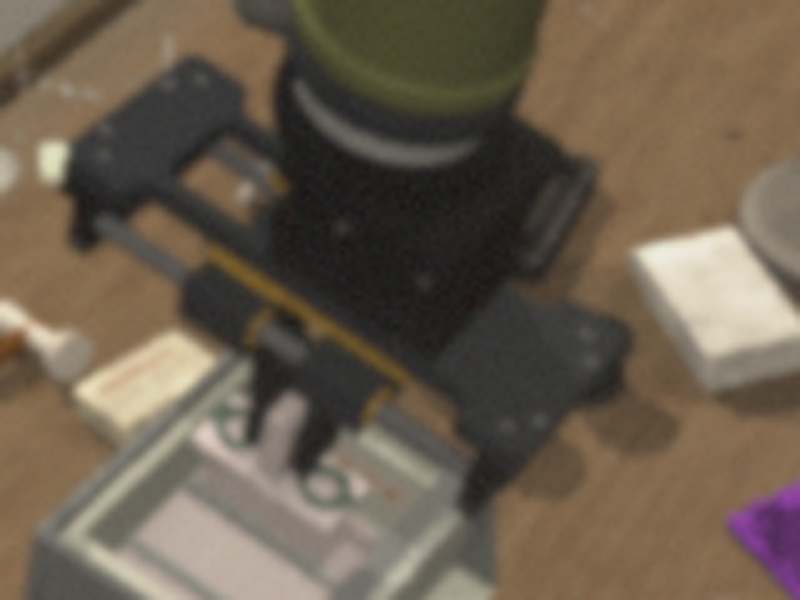

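```bash
python3 -m creep '[{"tx":0,"ty":-0.0014,"tz":0.02,"rx":0.1,"ry":0,"rz":0},{"tx":0,"ty":0,"tz":0.02,"rx":0,"ry":0,"rz":0},{"tx":0,"ty":0,"tz":0.018,"rx":0,"ry":0,"rz":0},{"tx":0,"ty":0,"tz":0.008,"rx":0,"ry":0,"rz":0},{"tx":0,"ty":0,"tz":0.004,"rx":0,"ry":0,"rz":0},{"tx":0,"ty":0,"tz":0,"rx":0,"ry":0,"rz":0},{"tx":0,"ty":0,"tz":0,"rx":0,"ry":0,"rz":0}]'
python3 - <<'E'
from h import *
st()
c=cam("scene");crop(c,160,120,280,210,6,"s15.png")
E
```

```text
time_s: 18.68
tool_pos: [0.6407, -0.0537, 0.0804]
tool_rot: [161.9, -0.0, 86.6]
force: [-0.7, 0.1, -0.8]
grip_width: 0.0115
t 18.68 tcp [ 0.6407 -0.0537  0.0804] rot [ 1.6191e+02 -4.0000e-02  8.6570e+01] F [-0.7  0.1 -0.8] w 0.0115
 tcp in rack mm [ 4.6  0.3 47.6]
```

View pics/s15.png

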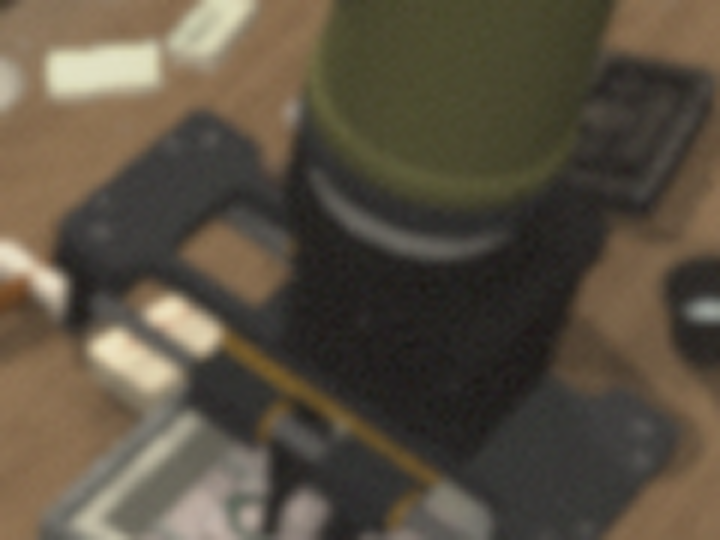

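```bash
python3 -m creep '[{"tx":0,"ty":0,"tz":0.002,"rx":0,"ry":0,"rz":0},{"tx":0,"ty":0,"tz":0.002,"rx":0,"ry":0,"rz":0},{"tx":0,"ty":0,"tz":0.001,"rx":0,"ry":0,"rz":0},{"tx":0,"ty":0,"tz":0,"rx":0,"ry":0,"rz":0}]'
python3 - <<'E'
from h import *
st()
E
```

```text
time_s: 19.23
tool_pos: [0.6419, -0.0538, 0.0748]
tool_rot: [162.0, -0.0, 86.6]
force: [-0.1, 1.1, -0.5]
grip_width: 0.0119
t 19.23 tcp [ 0.6419 -0.0538  0.0748] rot [ 1.6199e+02 -2.0000e-02  8.6570e+01] F [-0.1  1.1 -0.5] w 0.0119
 tcp in rack mm [ 3.9  0.3 41.9]
```

```bash
python3 -m creep '[{"tx":0,"ty":0,"tz":0.001,"rx":0,"ry":0,"rz":0},{"tx":0,"ty":0,"tz":0.001,"rx":0,"ry":0,"rz":0},{"tx":0,"ty":0,"tz":0,"rx":0,"ry":0,"rz":0}]'
python3 - <<'E'
from h import *
st()
E
```

```text
time_s: 19.6
tool_pos: [0.6425, -0.0538, 0.0735]
tool_rot: [162.0, -0.0, 86.6]
force: [-3.0, 0.1, 4.4]
grip_width: 0.0119
t 19.6 tcp [ 0.6425 -0.0538  0.0735] rot [ 1.6198e+02 -5.0000e-02  8.6570e+01] F [-3.   0.1  4.4] w 0.0119
 tcp in rack mm [ 4.1  0.3 40.4]
```

```bash
python3 -m creep '[{"tx":0,"ty":0,"tz":0,"rx":0,"ry":0,"rz":0},{"tx":0,"ty":0,"tz":0,"rx":0,"ry":0,"rz":0},{"tx":0,"ty":0,"tz":0,"rx":0,"ry":0,"rz":0},{"tx":0,"ty":0,"tz":-0.015,"rx":0,"ry":0,"rz":0},{"tx":0,"ty":0,"tz":-0.03,"rx":0,"ry":0,"rz":0},{"tx":0,"ty":0,"tz":-0.04,"rx":0,"ry":0,"rz":0},{"tx":0,"ty":0,"tz":-0.03,"rx":0,"ry":0,"rz":0},{"tx":0.05,"ty":-0.03,"tz":-0.01,"rx":2,"ry":0,"rz":0},{"tx":0.06,"ty":-0.04,"tz":0,"rx":2,"ry":0,"rz":0},{"tx":0.06,"ty":-0.04,"tz":0,"rx":2,"ry":0,"rz":0},{"tx":0,"ty":0,"tz":0,"rx":0,"ry":0,"rz":0}]' 0.036
python3 - <<'E'
from h import *
st()
c=cam("scene");crop(c,140,150,340,290,4,"s16.png")
c=cam("top");crop(c,145,115,305,255,5,"t16.png")
E
```

```text
time_s: 20.98
tool_pos: [0.5158, 0.1128, 0.165]
tool_rot: [168.0, -0.1, 87.1]
force: [-0.2, -1.1, 0.5]
grip_width: 0.036
t 20.98 tcp [0.5158 0.1128 0.165 ] rot [ 1.6801e+02 -9.0000e-02  8.7050e+01] F [-0.2 -1.1  0.5] w 0.036
 tcp in rack mm [-97.3 159.1 169.6]
```

View pics/t16.png

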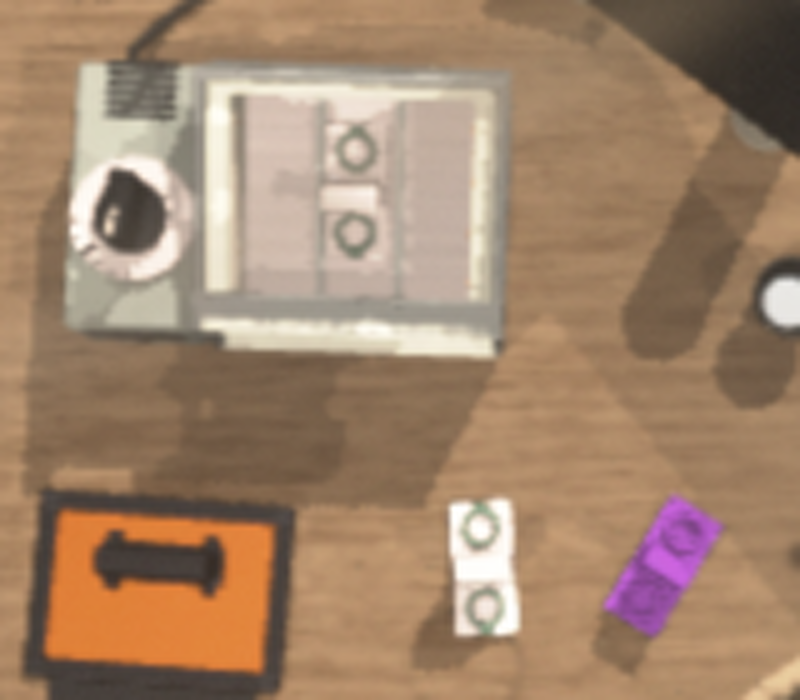

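View pics/s16.png

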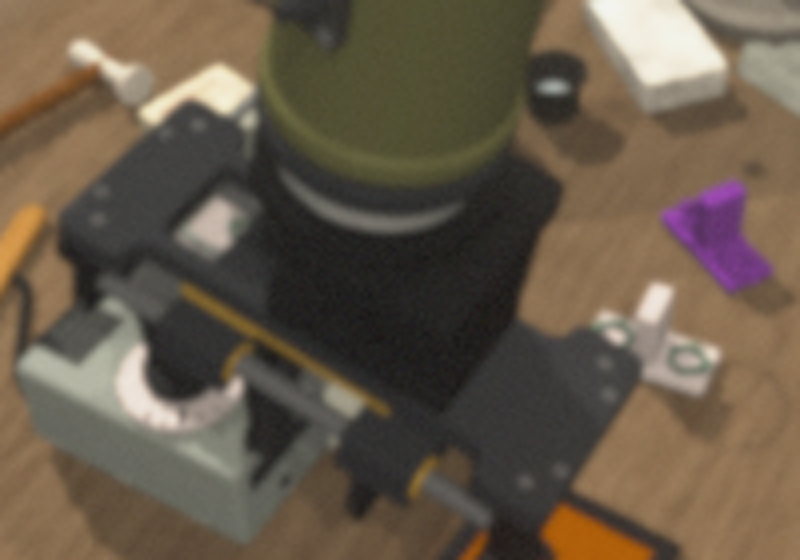

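Run:
```python
from h import *
plan([.469,-.110,.115],down(91.8),6)
```

```text
n 6 row t(mm) [-36.49  -8.4    7.51] r(deg) [ 2.017  0.085 -0.858] | total t(mm) [-220.6  -45.9   41.7] r [12.1   0.51 -5.15]
```

```bash
python3 -m creep '[{"tx":-0.0365,"ty":-0.0084,"tz":0.0075,"rx":2.02,"ry":0.08,"rz":-0.86},{"tx":-0.0365,"ty":-0.0084,"tz":0.0075,"rx":2.02,"ry":0.08,"rz":-0.86},{"tx":-0.0365,"ty":-0.0084,"tz":0.0075,"rx":2.02,"ry":0.08,"rz":-0.86},{"tx":-0.0365,"ty":-0.0084,"tz":0.0075,"rx":2.02,"ry":0.08,"rz":-0.86},{"tx":-0.0365,"ty":-0.0084,"tz":0.0075,"rx":2.02,"ry":0.08,"rz":-0.86},{"tx":-0.0365,"ty":-0.0084,"tz":0.0075,"rx":2.02,"ry":0.08,"rz":-0.86},{"tx":0,"ty":0,"tz":0,"rx":0,"ry":0,"rz":0},{"tx":0,"ty":0,"tz":0,"rx":0,"ry":0,"rz":0},{"tx":0,"ty":0,"tz":0,"rx":0,"ry":0,"rz":0}]'
python3 - <<'E'
from h import *
st()
plan([.469,-.110,.041],down(91.8),1)
c=cam("scene");crop(c,200,150,360,270,5,"s17.png")
E
```

```text
time_s: 22.2
tool_pos: [0.4689, -0.1094, 0.1147]
tool_rot: [-180.0, 0.0, 91.8]
force: [-0.7, -0.0, -0.8]
grip_width: 0.0359
t 22.2 tcp [ 0.4689 -0.1094  0.1147] rot [-1.7995e+02  1.0000e-02  9.1800e+01] F [-0.7 -0.  -0.8] w 0.0359
 tcp in rack mm [-144.9  -65.5  132.2]
n 1 row t(mm) [-0.57  0.18 73.74] r(deg) [-0.045  0.012  0.   ] | total t(mm) [-0.6  0.2 73.7] r [-0.05  0.01  0.  ]
```

View pics/s17.png

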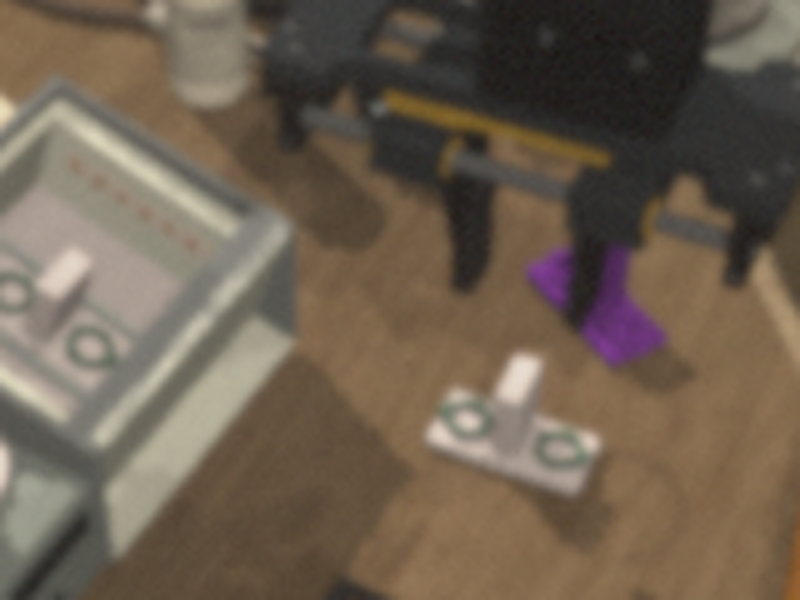

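```bash
python3 -m creep '[{"tx":-0.0005,"ty":0,"tz":0.03,"rx":0,"ry":0,"rz":0},{"tx":0,"ty":0,"tz":0.025,"rx":0,"ry":0,"rz":0},{"tx":0,"ty":0,"tz":0.015,"rx":0,"ry":0,"rz":0},{"tx":0,"ty":0,"tz":0.004,"rx":0,"ry":0,"rz":0},{"tx":0,"ty":0,"tz":0,"rx":0,"ry":0,"rz":0},{"tx":0,"ty":0,"tz":0,"rx":0,"ry":0,"rz":0}]'
python3 - <<'E'
from h import *
st()
c=cam("scene");crop(c,200,170,360,290,5,"s18.png")
E
```

```text
time_s: 23.0
tool_pos: [0.4692, -0.1107, 0.0412]
tool_rot: [-180.0, 0.0, 91.7]
force: [0.0, 0.1, 0.3]
grip_width: 0.0363
t 23.0 tcp [ 0.4692 -0.1107  0.0412] rot [-1.7999e+02  3.0000e-02  9.1750e+01] F [0.  0.1 0.3] w 0.0363
 tcp in rack mm [-167.3  -66.8   62.2]
```

View pics/s18.png

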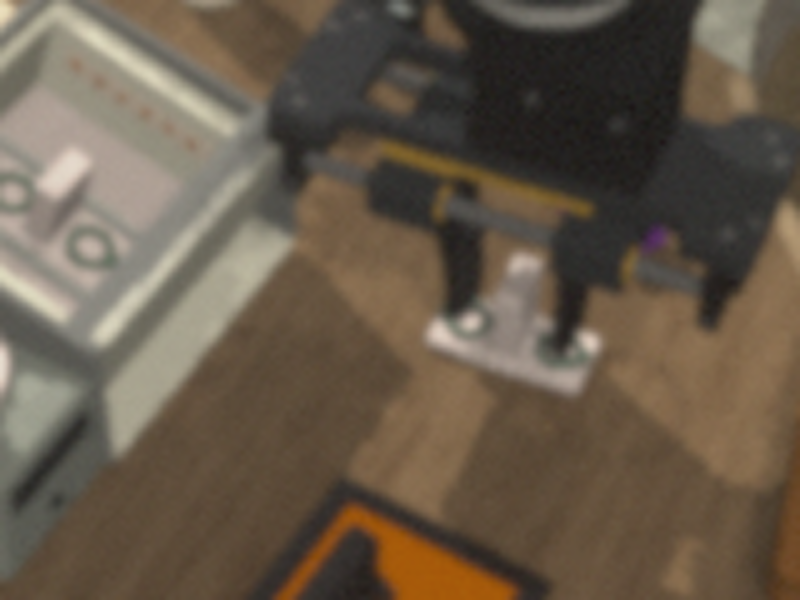

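```bash
python3 -m creep '[{"tx":0,"ty":0,"tz":0,"rx":0,"ry":0,"rz":0},{"tx":0,"ty":0,"tz":0,"rx":0,"ry":0,"rz":0},{"tx":0,"ty":0,"tz":0,"rx":0,"ry":0,"rz":0},{"tx":0,"ty":0,"tz":0,"rx":0,"ry":0,"rz":0},{"tx":0,"ty":0,"tz":-0.02,"rx":0,"ry":0,"rz":0},{"tx":0,"ty":0,"tz":-0.04,"rx":0,"ry":0,"rz":0},{"tx":0,"ty":0,"tz":-0.05,"rx":0,"ry":0,"rz":0},{"tx":0,"ty":0,"tz":-0.04,"rx":0,"ry":0,"rz":0},{"tx":0,"ty":0,"tz":0,"rx":0,"ry":0,"rz":0},{"tx":0,"ty":0,"tz":0,"rx":0,"ry":0,"rz":0}]' 0.003 25
python3 - <<'E'
from h import *
st()
plan(rk(4,-39,41+75),TR,9)
E
```

```text
time_s: 24.3
tool_pos: [0.468, -0.1104, 0.1895]
tool_rot: [-179.8, 0.0, 91.7]
force: [-0.6, 0.3, -1.3]
grip_width: 0.0116
t 24.3 tcp [ 0.468  -0.1104  0.1895] rot [-1.7983e+02  2.0000e-02  9.1750e+01] F [-0.6  0.3 -1.3] w 0.0116
 tcp in rack mm [-122.5  -66.5  203.6]
n 9 row t(mm) [ 2.26 15.75  7.16] r(deg) [-2.018 -0.087  0.568] | total t(mm) [ 14.2 149.4  43.8] r [-18.16  -0.79   5.11]
```

```bash
python3 -m creep '[{"tx":0.0023,"ty":0.0158,"tz":0.0072,"rx":-2.02,"ry":-0.09,"rz":0.57},{"tx":0.0023,"ty":0.0158,"tz":0.0072,"rx":-2.02,"ry":-0.09,"rz":0.57},{"tx":0.0023,"ty":0.0158,"tz":0.0072,"rx":-2.02,"ry":-0.09,"rz":0.57},{"tx":0.0023,"ty":0.0158,"tz":0.0072,"rx":-2.02,"ry":-0.09,"rz":0.57},{"tx":0.0023,"ty":0.0158,"tz":0.0072,"rx":-2.02,"ry":-0.09,"rz":0.57},{"tx":0.0023,"ty":0.0158,"tz":0.0072,"rx":-2.02,"ry":-0.09,"rz":0.57},{"tx":0.0023,"ty":0.0158,"tz":0.0072,"rx":-2.02,"ry":-0.09,"rz":0.57},{"tx":0.0023,"ty":0.0158,"tz":0.0072,"rx":-2.02,"ry":-0.09,"rz":0.57},{"tx":0.0023,"ty":0.0158,"tz":0.0072,"rx":-2.02,"ry":-0.09,"rz":0.57},{"tx":0,"ty":0,"tz":0,"rx":0,"ry":0,"rz":0},{"tx":0,"ty":0,"tz":0,"rx":0,"ry":0,"rz":0},{"tx":0,"ty":0,"tz":0,"rx":0,"ry":0,"rz":0},{"tx":0,"ty":0,"tz":0,"rx":0,"ry":0,"rz":0}]'
python3 - <<'E'
from h import *
st()
plan(rk(4,-39,41+4),TR,1)
c=cam("scene");crop(c,160,100,320,220,5,"s19.png")
E
```

```text
time_s: 25.92
tool_pos: [0.6178, -0.0917, 0.1462]
tool_rot: [161.9, 0.0, 86.6]
force: [-0.5, -0.8, -0.1]
grip_width: 0.012
t 25.93 tcp [ 0.6178 -0.0917  0.1462] rot [1.619e+02 2.000e-02 8.656e+01] F [-0.5 -0.8 -0.1] w 0.012
 tcp in rack mm [  5.3 -39.  116.5]
n 1 row t(mm) [-1.000e-02 -1.410e+00  7.154e+01] r(deg) [ 0.095  0.031 -0.029] | total t(mm) [-0.  -1.4 71.5] r [ 0.1   0.03 -0.03]
```

View pics/s19.png

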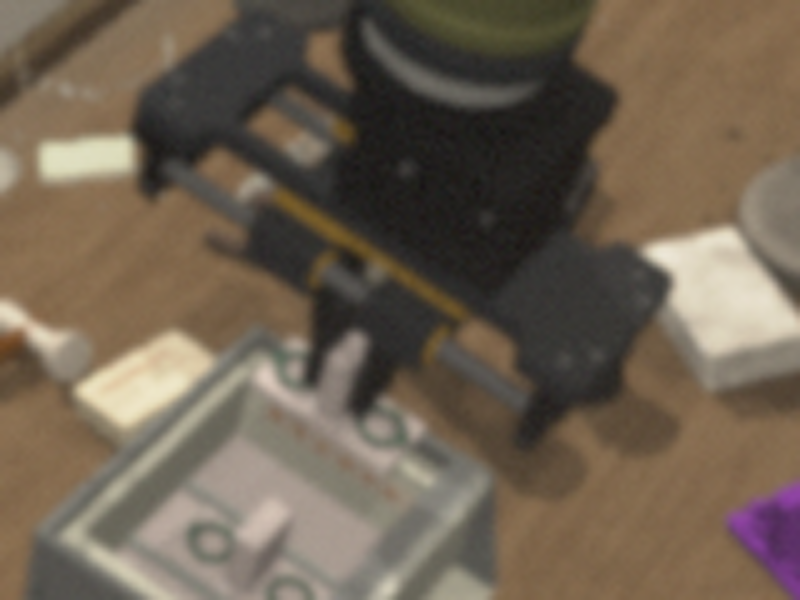

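```bash
python3 -m creep '[{"tx":0,"ty":-0.0014,"tz":0.02,"rx":0.1,"ry":0,"rz":0},{"tx":0,"ty":0,"tz":0.02,"rx":0,"ry":0,"rz":0},{"tx":0,"ty":0,"tz":0.018,"rx":0,"ry":0,"rz":0},{"tx":0,"ty":0,"tz":0.008,"rx":0,"ry":0,"rz":0},{"tx":0,"ty":0,"tz":0.004,"rx":0,"ry":0,"rz":0},{"tx":0,"ty":0,"tz":0.002,"rx":0,"ry":0,"rz":0},{"tx":0,"ty":0,"tz":0.001,"rx":0,"ry":0,"rz":0},{"tx":0,"ty":0,"tz":0,"rx":0,"ry":0,"rz":0},{"tx":0,"ty":0,"tz":0,"rx":0,"ry":0,"rz":0}]'
python3 - <<'E'
from h import *
st()
E
```

```text
time_s: 27.1
tool_pos: [0.6394, -0.0928, 0.0766]
tool_rot: [162.0, 0.0, 86.6]
force: [0.1, -0.5, -1.3]
grip_width: 0.0118
t 27.1 tcp [ 0.6394 -0.0928  0.0766] rot [1.6197e+02 2.0000e-02 8.6570e+01] F [ 0.1 -0.5 -1.3] w 0.0118
 tcp in rack mm [  4.3 -38.9  43.6]
```

```bash
python3 -m creep '[{"tx":0,"ty":0,"tz":0.001,"rx":0,"ry":0,"rz":0},{"tx":0,"ty":0,"tz":0.001,"rx":0,"ry":0,"rz":0},{"tx":0,"ty":0,"tz":0.001,"rx":0,"ry":0,"rz":0},{"tx":0,"ty":0,"tz":0,"rx":0,"ry":0,"rz":0},{"tx":0,"ty":0,"tz":0,"rx":0,"ry":0,"rz":0}]'
python3 - <<'E'
from h import *
st()
E
```

```text
time_s: 27.72
tool_pos: [0.6401, -0.0929, 0.0735]
tool_rot: [162.0, 0.0, 86.6]
force: [-1.8, 1.3, 2.1]
grip_width: 0.0117
t 27.73 tcp [ 0.6401 -0.0929  0.0735] rot [1.6201e+02 3.0000e-02 8.6570e+01] F [-1.8  1.3  2.1] w 0.0117
 tcp in rack mm [  4.  -38.9  40.4]
```

Touching (same height as the first). Release and retreat.

```bash
python3 -m creep '[{"tx":0,"ty":0,"tz":0,"rx":0,"ry":0,"rz":0},{"tx":0,"ty":0,"tz":0,"rx":0,"ry":0,"rz":0},{"tx":0,"ty":0,"tz":0,"rx":0,"ry":0,"rz":0},{"tx":0,"ty":0,"tz":-0.015,"rx":0,"ry":0,"rz":0},{"tx":0,"ty":0,"tz":-0.03,"rx":0,"ry":0,"rz":0},{"tx":0,"ty":0,"tz":-0.04,"rx":0,"ry":0,"rz":0},{"tx":0,"ty":0,"tz":-0.04,"rx":0,"ry":0,"rz":0},{"tx":0.04,"ty":-0.04,"tz":-0.01,"rx":2,"ry":0,"rz":0},{"tx":0.04,"ty":-0.04,"tz":0,"rx":3,"ry":0,"rz":0},{"tx":0.05,"ty":-0.03,"tz":0,"rx":4,"ry":0,"rz":0},{"tx":0.055,"ty":-0.02,"tz":0,"rx":4,"ry":0,"rz":0},{"tx":0.05,"ty":-0.01,"tz":0,"rx":4,"ry":0,"rz":0},{"tx":0,"ty":0,"tz":0,"rx":0,"ry":0,"rz":0}]' 0.036
python3 - <<'E'
from h import *
from corners import *
st()
c=cam("scene");crop(c,140,150,340,290,4,"s20.png")
c=cam("top");crop(c,145,115,305,255,5,"t20.png")
q=quad(c,(5,140,90),(25,255,255),(146,205,215,260));print(q)
P=np.array([onz(c,u,v,.004) for u,v in q]);print(P.round(4),P.mean(0))
for i in range(4): d=P[i]-P[i-1];print(np.degrees(np.arctan2(d[1],d[0])).round(2),np.linalg.norm(d).round(4))
E
```

```text
time_s: 29.35
tool_pos: [0.4773, 0.1565, 0.1681]
tool_rot: [179.0, 0.0, 86.9]
force: [-0.6, -0.3, 0.5]
grip_width: 0.0362
t 29.35 tcp [0.4773 0.1565 0.1681] rot [1.7896e+02 1.0000e-02 8.6940e+01] F [-0.6 -0.3  0.5] w 0.0362
 tcp in rack mm [-135.4  200.4  185.3]
[[156.11370373 216.18410587]
 [199.75147629 219.34652424]
 [197.16073608 249.30373764]
 [153.16842127 246.10474777]]
[[ 5.031e-01  1.009e-01  4.000e-03]
 [ 4.926e-01 -7.500e-03  4.000e-03]
 [ 4.189e-01 -4.000e-04  4.000e-03]
 [ 4.295e-01  1.081e-01  4.000e-03]] [0.46102297 0.05027533 0.004     ]
-5.55 0.074
-95.53 0.1089
174.47 0.074
84.44 0.109
```

View pics/t20.png

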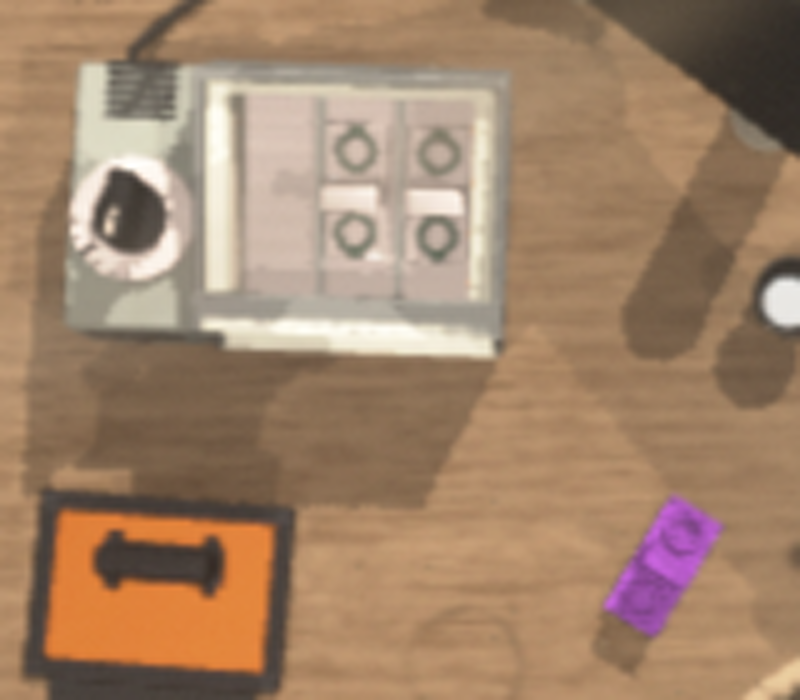

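View pics/s20.png

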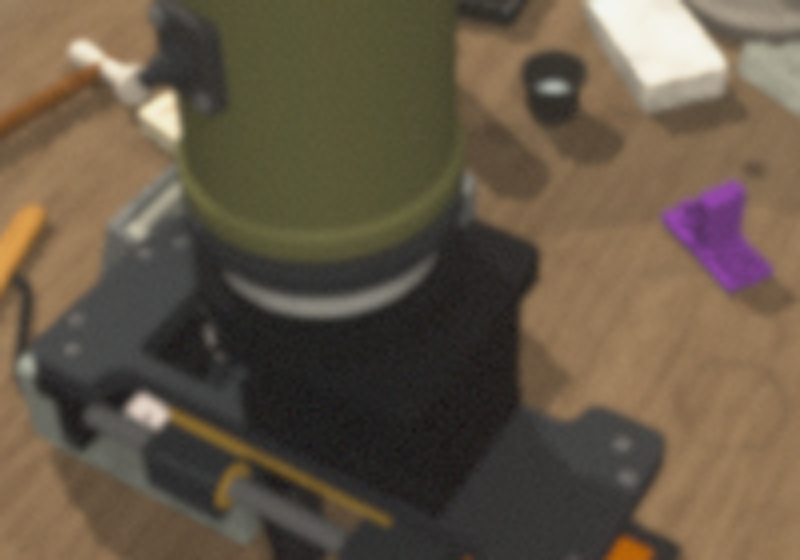

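Run:
```python
from h import *
plan([.4752,.0484,.09],down(84.3),4)
```

```text
n 4 row t(mm) [-25.82   1.09  19.53] r(deg) [0.266 0.015 0.573] | total t(mm) [-103.3    2.3   78.2] r [1.06 0.06 2.29]
```

```bash
python3 -m creep '[{"tx":-0.0258,"ty":0.0011,"tz":0,"rx":0.27,"ry":0,"rz":0.57},{"tx":-0.0258,"ty":0.0011,"tz":0.01,"rx":0.27,"ry":0,"rz":0.57},{"tx":-0.0258,"ty":0.0011,"tz":0.03,"rx":0.27,"ry":0,"rz":0.57},{"tx":-0.0258,"ty":0.0011,"tz":0.038,"rx":0.27,"ry":0,"rz":0.57},{"tx":0,"ty":0,"tz":0,"rx":0,"ry":0,"rz":0},{"tx":0,"ty":0,"tz":0,"rx":0,"ry":0,"rz":0},{"tx":0,"ty":0,"tz":0,"rx":0,"ry":0,"rz":0}]'
python3 - <<'E'
from h import *
st()
plan([.4752,.0484,.0358],down(84.3),1)
c=cam("scene");crop(c,160,190,320,310,5,"s21.png")
E
```

```text
time_s: 30.32
tool_pos: [0.4756, 0.0496, 0.0911]
tool_rot: [179.9, -0.1, 84.3]
force: [0.2, 0.8, 0.4]
grip_width: 0.036
t 30.32 tcp [0.4756 0.0496 0.0911] rot [ 1.7994e+02 -7.0000e-02  8.4330e+01] F [0.2 0.8 0.4] w 0.036
 tcp in rack mm [-154.7   93.7  110.5]
n 1 row t(mm) [-1.34 -0.35 55.28] r(deg) [ 0.06  -0.074  0.03 ] | total t(mm) [-1.3 -0.4 55.3] r [ 0.06 -0.07  0.03]
```

View pics/s21.png

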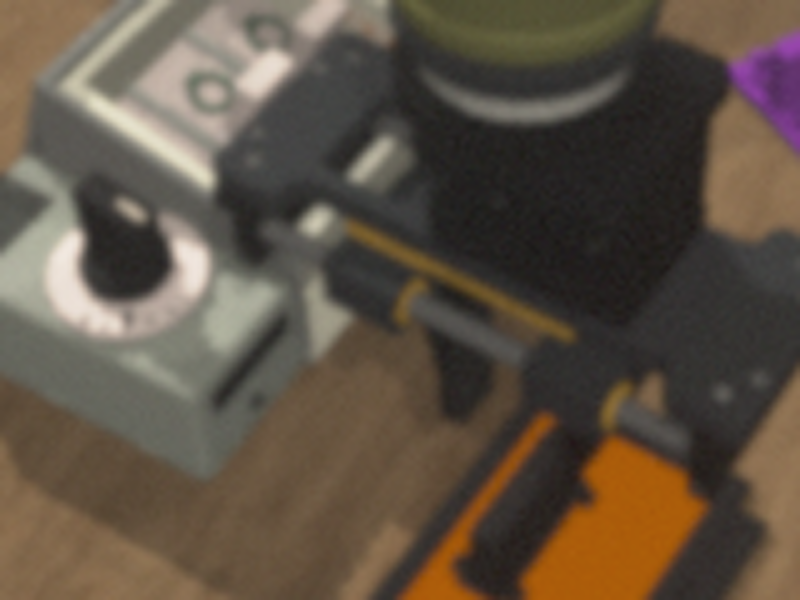

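```bash
python3 -m creep '[{"tx":-0.0013,"ty":-0.0004,"tz":0.025,"rx":0,"ry":0,"rz":0},{"tx":0,"ty":0,"tz":0.02,"rx":0,"ry":0,"rz":0},{"tx":0,"ty":0,"tz":0.01,"rx":0,"ry":0,"rz":0},{"tx":0,"ty":0,"tz":0,"rx":0,"ry":0,"rz":0},{"tx":0,"ty":0,"tz":0,"rx":0,"ry":0,"rz":0}]'
python3 - <<'E'
from h import *
st()
E
```

```text
time_s: 31.0
tool_pos: [0.4747, 0.048, 0.0354]
tool_rot: [-180.0, -0.0, 84.3]
force: [-1.0, 0.4, 0.6]
grip_width: 0.0362
t 31.0 tcp [0.4747 0.048  0.0354] rot [-1.7999e+02 -2.0000e-02  8.4310e+01] F [-1.   0.4  0.6] w 0.0362
 tcp in rack mm [-172.8   92.    57.9]
```

```bash
python3 -m creep '[{"tx":0,"ty":0,"tz":0,"rx":0,"ry":0,"rz":0},{"tx":0,"ty":0,"tz":0,"rx":0,"ry":0,"rz":0},{"tx":0,"ty":0,"tz":0,"rx":0,"ry":0,"rz":0},{"tx":0,"ty":0,"tz":0,"rx":0,"ry":0,"rz":0}]' 0.004 35
python3 - <<'E'
from h import *
st()
E
```

```text
time_s: 31.5
tool_pos: [0.4742, 0.0478, 0.0348]
tool_rot: [-179.9, 0.0, 84.3]
force: [0.2, 0.4, 1.1]
grip_width: 0.0134
t 31.5 tcp [0.4742 0.0478 0.0348] rot [-179.95    0.     84.29] F [0.2 0.4 1.1] w 0.0134
 tcp in rack mm [-173.4   91.7   57.5]
```

```bash
cat >> h.py <<'E'
def TRt(th): return TR@Ro.from_euler("x",-th,degrees=True).as_matrix()
def tcpL(L,th,back=0,h=.033): 
    R=TRt(th); return rk(*L)-R@np.array([0,-.073,h])+R[:,1]*back, R
E
python3 - <<'E'
from h import *
print("orig at 14deg:",tcpL((-50,-.6,48),14)[0], "measured removal .6333 -.0534 .1309")
X,R=tcpL((-50,-.8,47),14,.022); X2=X+[0,0,.06]
print(X,X2)
p,Rt,_=tool()
A=np.array([.474,.0478,.2]);B=np.array([.49,-.05,.22])
plan(B,Rt,1)
plan(X2,R,10,start=(B,Rt))
E
```

```text
orig at 14deg: [ 0.63310978 -0.05414218  0.13063558] measured removal .6333 -.0534 .1309
[ 0.65203061 -0.05546663  0.14134275] [ 0.65203061 -0.05546663  0.20134275]
n 1 row t(mm) [ -95.75   25.28 -185.17] r(deg) [0. 0. 0.] | total t(mm) [ -95.8   25.3 -185.2] r [0. 0. 0.]
n 10 row t(mm) [ 0.77 15.42  5.9 ] r(deg) [-3.205  0.065 -0.225] | total t(mm) [ 10.7 161.8  18.5] r [-32.05   0.65  -2.25]
```

```bash
python3 -m creep '[{"tx":0,"ty":0,"tz":-0.015,"rx":0,"ry":0,"rz":0},{"tx":0,"ty":0,"tz":-0.03,"rx":0,"ry":0,"rz":0},{"tx":0,"ty":0,"tz":-0.045,"rx":0,"ry":0,"rz":0},{"tx":-0.005,"ty":0,"tz":-0.04,"rx":0,"ry":0,"rz":0},{"tx":-0.025,"ty":0.005,"tz":-0.035,"rx":0,"ry":0,"rz":0},{"tx":-0.03,"ty":0.01,"tz":-0.02,"rx":0,"ry":0,"rz":0},{"tx":-0.025,"ty":0.01,"tz":0,"rx":0,"ry":0,"rz":0},{"tx":-0.011,"ty":0,"tz":0,"rx":0,"ry":0,"rz":0},{"tx":0,"ty":0,"tz":0,"rx":0,"ry":0,"rz":0},{"tx":0,"ty":0,"tz":0,"rx":0,"ry":0,"rz":0}]'
python3 - <<'E'
from h import *
st()
X,R=tcpL((-50,-.8,47),14,.022); X2=X+[0,0,.06]
plan(X2,R,10)
c=cam("scene");crop(c,140,90,340,240,4,"s22.png")
E
```

```text
time_s: 32.75
tool_pos: [0.4891, -0.0489, 0.2193]
tool_rot: [-179.9, -0.0, 84.4]
force: [-0.0, 0.4, -1.4]
grip_width: 0.0141
t 32.75 tcp [ 0.4891 -0.0489  0.2193] rot [-1.7986e+02 -1.0000e-02  8.4390e+01] F [-0.   0.4 -1.4] w 0.0141
 tcp in rack mm [-96.8  -3.9 226.5]
n 10 row t(mm) [ 0.65 15.55  5.84] r(deg) [-3.214  0.06  -0.216] | total t(mm) [  9.4 162.9  17.5] r [-32.14   0.6   -2.16]
```

View pics/s22.png

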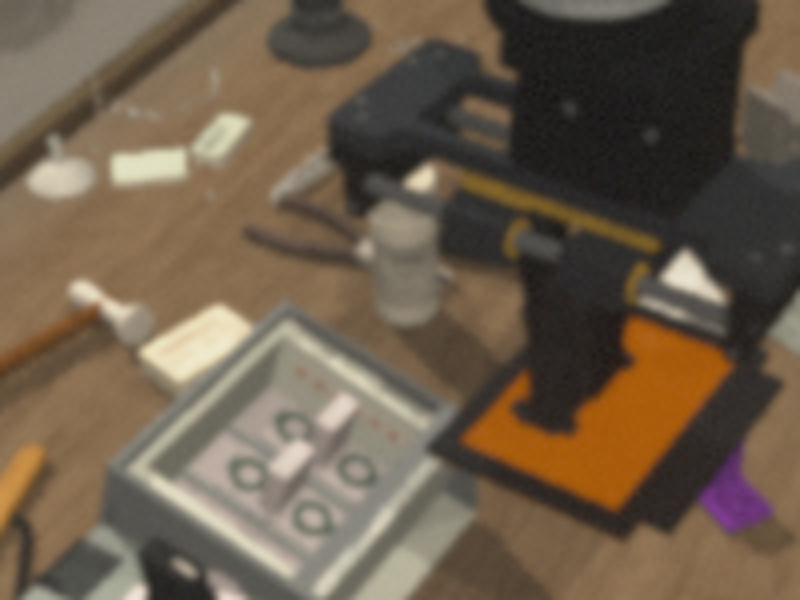

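```bash
python3 -m creep '[{"tx":0.0007,"ty":0.0155,"tz":0.0058,"rx":-3.21,"ry":0.06,"rz":-0.22},{"tx":0.0007,"ty":0.0155,"tz":0.0058,"rx":-3.21,"ry":0.06,"rz":-0.22},{"tx":0.0007,"ty":0.0155,"tz":0.0058,"rx":-3.21,"ry":0.06,"rz":-0.22},{"tx":0.0007,"ty":0.0155,"tz":0.0058,"rx":-3.21,"ry":0.06,"rz":-0.22},{"tx":0.0007,"ty":0.0155,"tz":0.0058,"rx":-3.21,"ry":0.06,"rz":-0.22},{"tx":0.0007,"ty":0.0155,"tz":0.0058,"rx":-3.21,"ry":0.06,"rz":-0.22},{"tx":0.0007,"ty":0.0155,"tz":0.0058,"rx":-3.21,"ry":0.06,"rz":-0.22},{"tx":0.0007,"ty":0.0155,"tz":0.0058,"rx":-3.21,"ry":0.06,"rz":-0.22},{"tx":0.0007,"ty":0.0155,"tz":0.0058,"rx":-3.21,"ry":0.06,"rz":-0.22},{"tx":0.0007,"ty":0.0155,"tz":0.0058,"rx":-3.21,"ry":0.06,"rz":-0.22},{"tx":0,"ty":0,"tz":0,"rx":0,"ry":0,"rz":0},{"tx":0,"ty":0,"tz":0,"rx":0,"ry":0,"rz":0},{"tx":0,"ty":0,"tz":0,"rx":0,"ry":0,"rz":0}]'
python3 - <<'E'
from h import *
st()
X,R=tcpL((-50,-.8,47),14,.022)
plan(X+[0,0,.02],R,4); plan(X,R,1)
c=cam("scene");crop(c,140,90,340,240,4,"s23.png")
E
```

```text
time_s: 34.42
tool_pos: [0.6518, -0.0562, 0.2021]
tool_rot: [148.0, 0.0, 86.6]
force: [0.7, -0.4, -1.0]
grip_width: 0.0136
t 34.42 tcp [ 0.6518 -0.0562  0.2021] rot [1.4802e+02 3.0000e-02 8.6560e+01] F [ 0.7 -0.4 -1. ] w 0.0136
 tcp in rack mm [ 52.8  -1.6 159.9]
n 4 row t(mm) [ 0.2  -5.36  8.68] r(deg) [-0.005  0.012 -0.005] | total t(mm) [  0.8 -21.4  34.7] r [-0.02  0.05 -0.02]
n 1 row t(mm) [  0.82 -32.01  51.68] r(deg) [-0.019  0.05  -0.018] | total t(mm) [  0.8 -32.   51.7] r [-0.02  0.05 -0.02]
```

View pics/s23.png

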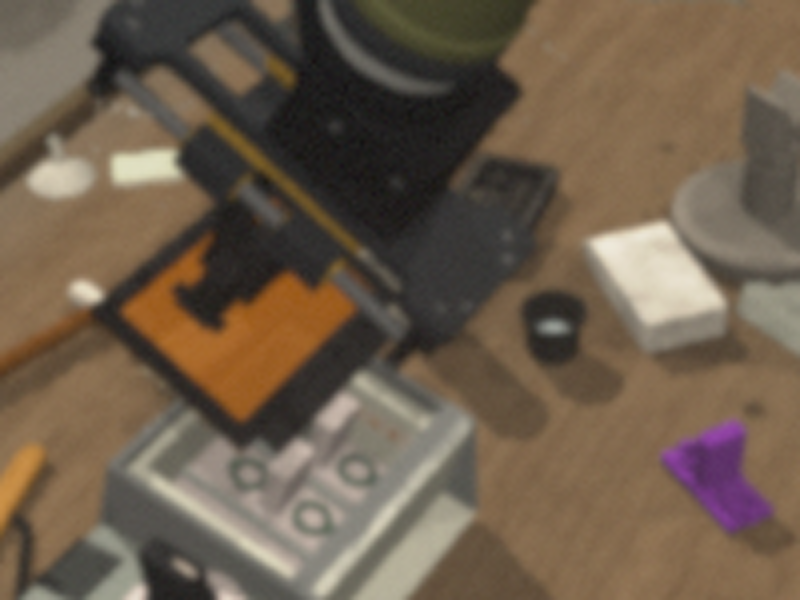

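```bash
python3 -m creep '[{"tx":0.0004,"ty":-0.008,"tz":0.013,"rx":0,"ry":0,"rz":0},{"tx":0.0004,"ty":-0.008,"tz":0.013,"rx":0,"ry":0,"rz":0},{"tx":0,"ty":-0.008,"tz":0.013,"rx":0,"ry":0,"rz":0},{"tx":0,"ty":-0.005,"tz":0.008,"rx":0,"ry":0,"rz":0},{"tx":0,"ty":-0.003,"tz":0.0045,"rx":0,"ry":0,"rz":0},{"tx":0,"ty":0,"tz":0,"rx":0,"ry":0,"rz":0},{"tx":0,"ty":0,"tz":0,"rx":0,"ry":0,"rz":0},{"tx":0,"ty":0,"tz":0,"rx":0,"ry":0,"rz":0}]'
python3 - <<'E'
from h import *
st()
X,R=tcpL((-50,-.8,47),14,.022)
plan(X,R,1)
X,R=tcpL((-50,-.8,47),14,0)
plan(X,R,1)
c=cam("scene");crop(c,160,130,280,220,6,"s24.png")
c=cam("top");crop(c,180,110,260,190,7,"t24.png")
E
```

```text
time_s: 35.48
tool_pos: [0.6526, -0.0557, 0.1422]
tool_rot: [147.9, 0.0, 86.5]
force: [-0.0, -0.6, -1.7]
grip_width: 0.0136
t 35.48 tcp [ 0.6526 -0.0557  0.1422] rot [1.4792e+02 2.0000e-02 8.6540e+01] F [-0.  -0.6 -1.7] w 0.0136
 tcp in rack mm [ 35.   -1.  102.6]
n 1 row t(mm) [ 0.2  -0.92  0.39] r(deg) [ 0.083  0.047 -0.037] | total t(mm) [ 0.2 -0.9  0.4] r [ 0.08  0.05 -0.04]
n 1 row t(mm) [  0.19 -22.92   0.35] r(deg) [ 0.083  0.047 -0.037] | total t(mm) [  0.2 -22.9   0.4] r [ 0.08  0.05 -0.04]
```

View pics/s24.png

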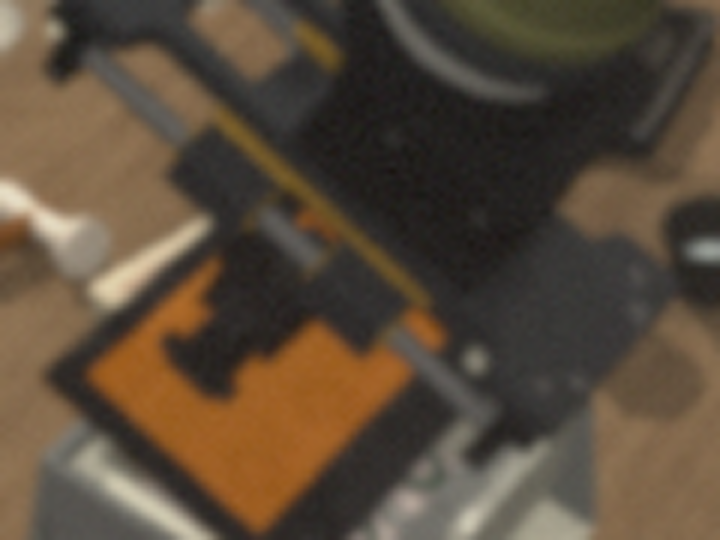

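View pics/t24.png

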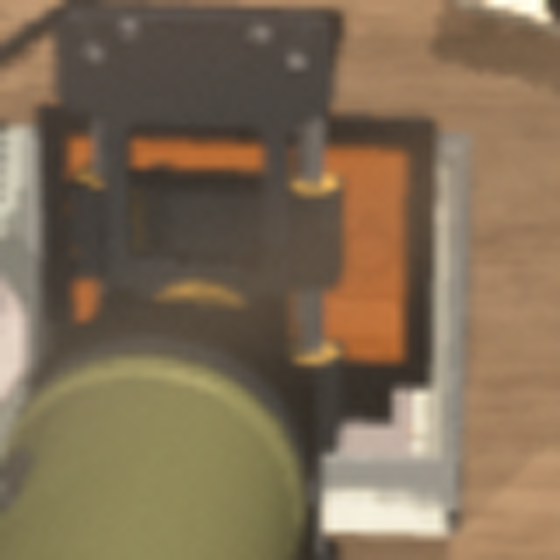

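```bash
python3 -m creep '[{"tx":0.0002,"ty":-0.006,"tz":0.0004,"rx":0.08,"ry":0,"rz":0},{"tx":0,"ty":-0.006,"tz":0,"rx":0,"ry":0,"rz":0},{"tx":0,"ty":-0.005,"tz":0,"rx":0,"ry":0,"rz":0},{"tx":0,"ty":-0.003,"tz":0,"rx":0,"ry":0,"rz":0},{"tx":0,"ty":0,"tz":0,"rx":0,"ry":0,"rz":0},{"tx":0,"ty":0,"tz":0,"rx":0,"ry":0,"rz":0}]'
python3 - <<'E'
from h import *
st()
X,R=tcpL((-50,-.8,47),14,0)
plan(X,R,1)
c=cam("scene");crop(c,160,140,280,230,6,"s25.png")
E
```

```text
time_s: 36.33
tool_pos: [0.6357, -0.0545, 0.1308]
tool_rot: [148.0, 0.0, 86.5]
force: [0.6, -0.4, -1.0]
grip_width: 0.0138
t 36.33 tcp [ 0.6357 -0.0545  0.1308] rot [1.4803e+02 4.0000e-02 8.6540e+01] F [ 0.6 -0.4 -1. ] w 0.0138
 tcp in rack mm [15.4 -0.8 97. ]
n 1 row t(mm) [ 0.03 -2.57 -0.29] r(deg) [-0.03   0.064 -0.025] | total t(mm) [ 0.  -2.6 -0.3] r [-0.03  0.06 -0.03]
```

View pics/s25.png

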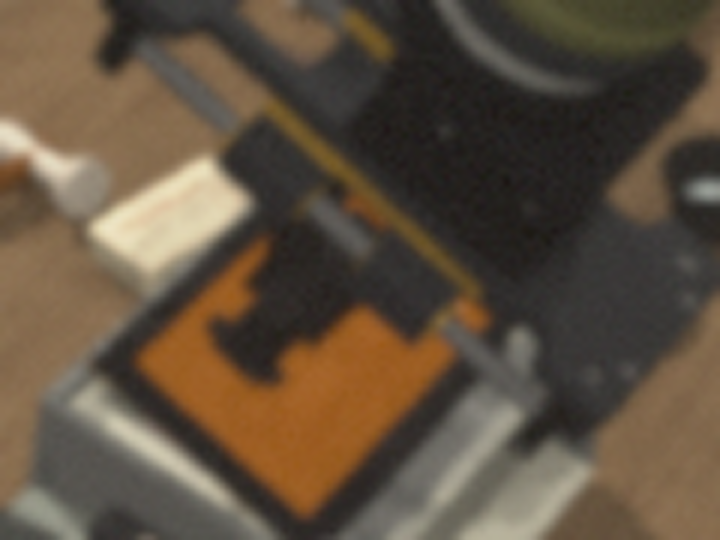

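```bash
python3 -m creep '[{"tx":0,"ty":-0.0024,"tz":0,"rx":0,"ry":0,"rz":0},{"tx":0,"ty":0,"tz":0,"rx":0,"ry":0,"rz":0},{"tx":0,"ty":0.0011,"tz":0.0024,"rx":2,"ry":0,"rz":0},{"tx":0,"ty":0.0011,"tz":0.0024,"rx":2,"ry":0,"rz":0},{"tx":0,"ty":0.0011,"tz":0.0024,"rx":2,"ry":0,"rz":0},{"tx":0,"ty":0.0011,"tz":0.0024,"rx":2,"ry":0,"rz":0},{"tx":0,"ty":0.0011,"tz":0.0024,"rx":2,"ry":0,"rz":0},{"tx":0,"ty":0,"tz":0,"rx":0,"ry":0,"rz":0},{"tx":0,"ty":0,"tz":0,"rx":0,"ry":0,"rz":0}]'
python3 - <<'E'
from h import *
st()
X,R=tcpL((-50,-.8,48),4,0)
plan(X,R,1)
X,R=tcpL((-50,-.8,48),0,0)
plan(X,R,1)
E
```

```text
time_s: 37.5
tool_pos: [0.6436, -0.0552, 0.121]
tool_rot: [158.1, 0.1, 86.5]
force: [-0.1, -0.2, -2.1]
grip_width: 0.0138
t 37.5 tcp [ 0.6436 -0.0552  0.121 ] rot [1.5806e+02 5.0000e-02 8.6540e+01] F [-0.1 -0.2 -2.1] w 0.0138
 tcp in rack mm [19.9 -1.  85.3]
n 1 row t(mm) [ 0.2   0.68 -0.7 ] r(deg) [-0.059  0.072 -0.039] | total t(mm) [ 0.2  0.7 -0.7] r [-0.06  0.07 -0.04]
n 1 row t(mm) [0.21 2.81 4.47] r(deg) [ 3.941  0.07  -0.041] | total t(mm) [0.2 2.8 4.5] r [ 3.94  0.07 -0.04]
```

```bash
python3 -m creep '[{"tx":0,"ty":0.001,"tz":0.0017,"rx":1.5,"ry":0,"rz":0},{"tx":0,"ty":0.001,"tz":0.0016,"rx":1.5,"ry":0,"rz":0},{"tx":0,"ty":0.0008,"tz":0.0012,"rx":0.95,"ry":0,"rz":0},{"tx":0,"ty":0,"tz":0,"rx":0,"ry":0,"rz":0},{"tx":0,"ty":0,"tz":0,"rx":0,"ry":0,"rz":0},{"tx":0,"ty":0,"tz":0,"rx":0,"ry":0,"rz":0}]'
python3 - <<'E'
from h import *
st()
c=cam("scene");crop(c,160,140,280,230,6,"s26.png")
E
```

```text
time_s: 38.25
tool_pos: [0.6478, -0.0554, 0.1179]
tool_rot: [162.0, 0.0, 86.5]
force: [-0.9, -0.2, -2.0]
grip_width: 0.0139
t 38.25 tcp [ 0.6478 -0.0554  0.1179] rot [1.6203e+02 4.0000e-02 8.6540e+01] F [-0.9 -0.2 -2. ] w 0.0139
 tcp in rack mm [23. -1. 81.]
```

View pics/s26.png

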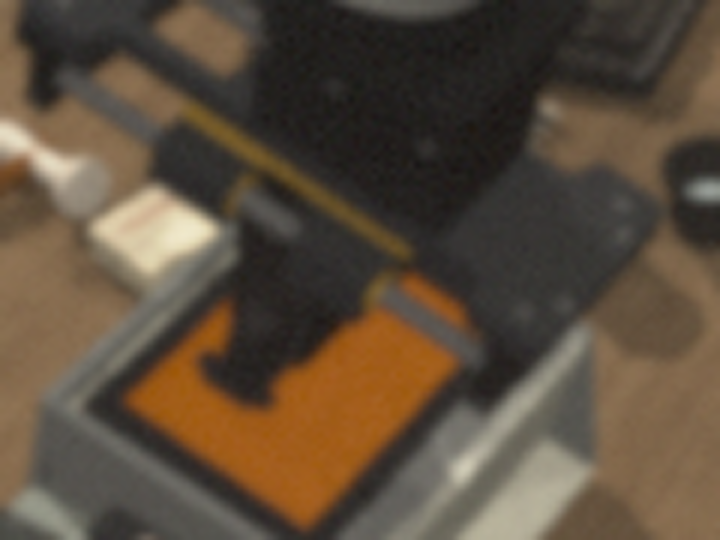

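```bash
python3 -m creep '[{"tx":0,"ty":0,"tz":0.0008,"rx":0,"ry":0,"rz":0},{"tx":0,"ty":0,"tz":0.0005,"rx":0,"ry":0,"rz":0},{"tx":0,"ty":0,"tz":0,"rx":0,"ry":0,"rz":0},{"tx":0,"ty":0,"tz":0,"rx":0,"ry":0,"rz":0}]'
python3 - <<'E'
from h import *
st()
E
```

```text
time_s: 38.8
tool_pos: [0.648, -0.0554, 0.1178]
tool_rot: [162.1, -0.0, 86.5]
force: [-7.6, 0.5, 8.3]
grip_width: 0.0138
t 38.8 tcp [ 0.648  -0.0554  0.1178] rot [ 1.6207e+02 -3.0000e-02  8.6540e+01] F [-7.6  0.5  8.3] w 0.0138
 tcp in rack mm [23.  -0.9 80.9]
```

```bash
python3 -m creep '[{"tx":0,"ty":0,"tz":0,"rx":0,"ry":0,"rz":0},{"tx":0,"ty":0,"tz":0,"rx":0,"ry":0,"rz":0},{"tx":0,"ty":0,"tz":0,"rx":0,"ry":0,"rz":0},{"tx":0,"ty":0,"tz":-0.015,"rx":0,"ry":0,"rz":0},{"tx":0,"ty":0,"tz":-0.03,"rx":0,"ry":0,"rz":0},{"tx":0,"ty":0,"tz":-0.04,"rx":0,"ry":0,"rz":0},{"tx":0,"ty":0,"tz":-0.03,"rx":0,"ry":0,"rz":0},{"tx":0.03,"ty":-0.03,"tz":-0.01,"rx":3,"ry":0,"rz":0},{"tx":0.05,"ty":-0.04,"tz":0,"rx":3,"ry":0,"rz":0},{"tx":0.055,"ty":-0.04,"tz":0,"rx":3,"ry":0,"rz":0},{"tx":0.055,"ty":-0.03,"tz":0,"rx":3,"ry":0,"rz":0},{"tx":0.05,"ty":-0.03,"tz":0,"rx":3,"ry":0,"rz":0},{"tx":0,"ty":0,"tz":0,"rx":0,"ry":0,"rz":0}]' 0.036
python3 - <<'E'
from h import *
from corners import *
st()
c=cam("scene");crop(c,140,150,340,290,4,"s27.png")
c=cam("top");crop(c,150,115,250,195,8,"t27.png")
q=quad(c,(5,140,90),(25,255,255),(180,120,250,190));print(q, "orig center 214.78,152.56",q.mean(0))
E
```

```text
time_s: 40.42
tool_pos: [0.4611, 0.1951, 0.2012]
tool_rot: [177.0, -0.0, 87.0]
force: [0.0, -0.1, -0.2]
grip_width: 0.0359
t 40.42 tcp [0.4611 0.1951 0.2012] rot [177.02  -0.    86.99] F [ 0.  -0.1 -0.2] w 0.0359
 tcp in rack mm [-142.7  238.   222.4]
[[190.51020432 136.11611748]
 [237.75469971 138.31910896]
 [237.70740128 169.74583817]
 [191.45930958 167.74542236]] orig center 214.78,152.56 [214.35790372 152.98162174]
```

View pics/t27.png

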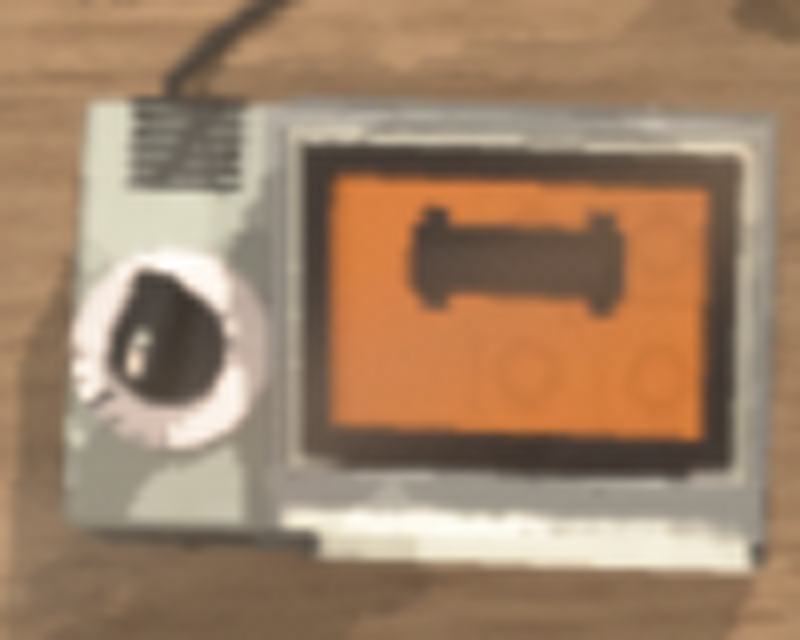

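Run:
```python
from h import *
c=cam("scene");crop(c,140,200,220,260,10,"s28.png")
c=cam("top");crop(c,150,138,190,178,16,"t28.png")
c=cam("wrist");crop(c,0,0,512,384,1.5,"w28.png")
```

```text
(no output)
```

View pics/s28.png

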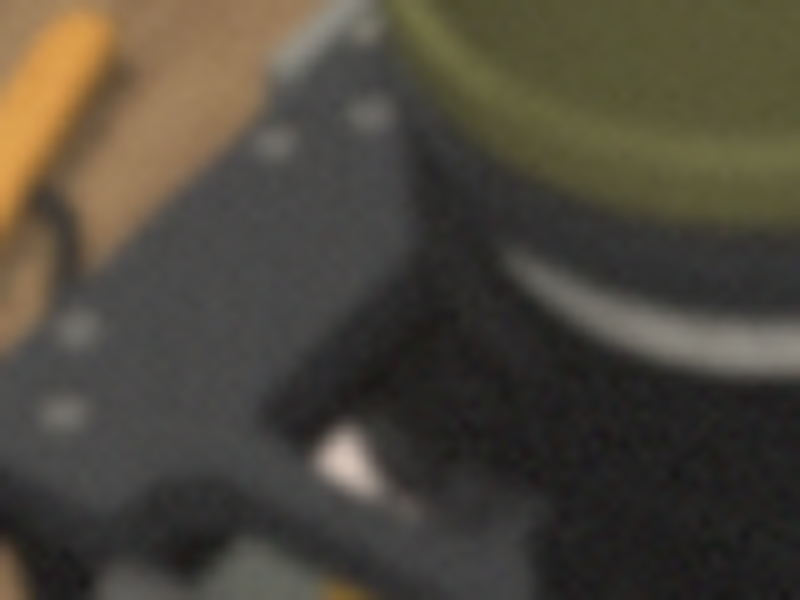

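View pics/t28.png

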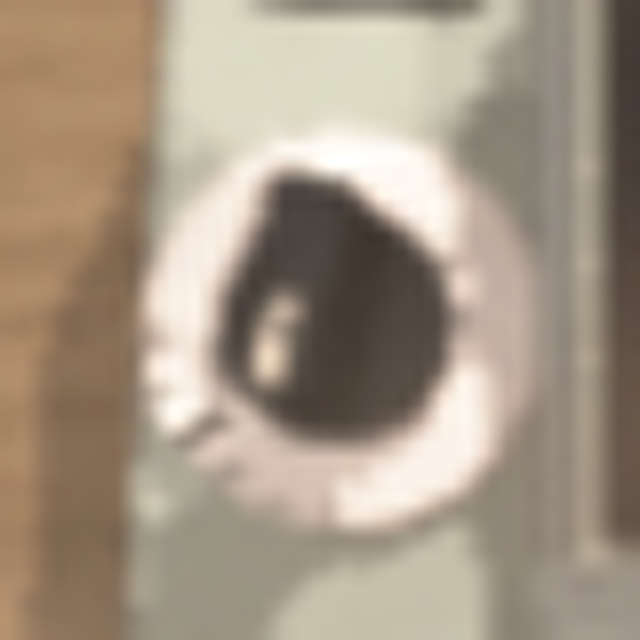

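View pics/w28.png

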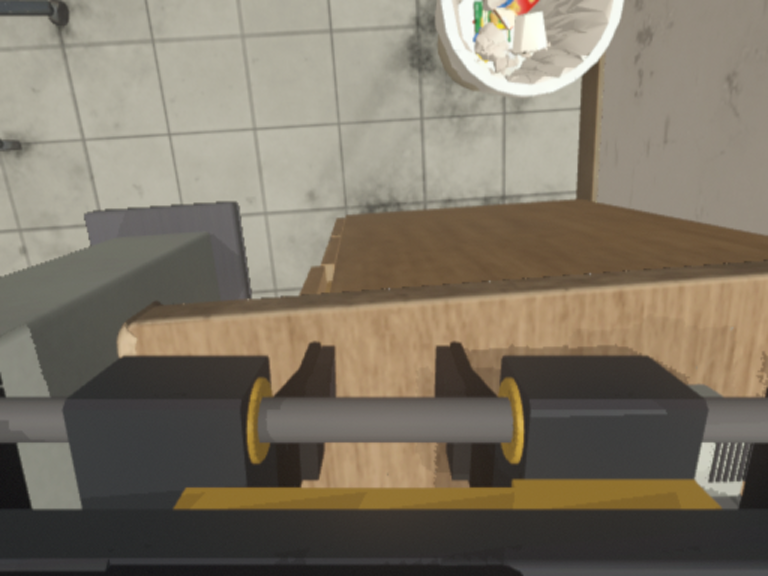

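```bash
python3 -m creep '[{"tx":-0.05,"ty":0,"tz":0,"rx":0.6,"ry":0,"rz":0},{"tx":-0.05,"ty":0,"tz":0,"rx":0.6,"ry":0,"rz":0},{"tx":-0.05,"ty":0,"tz":0,"rx":0.6,"ry":0,"rz":0},{"tx":-0.05,"ty":0,"tz":0,"rx":0.6,"ry":0,"rz":0},{"tx":-0.05,"ty":0,"tz":0,"rx":0.6,"ry":0,"rz":0},{"tx":0,"ty":0,"tz":0,"rx":0,"ry":0,"rz":-10},{"tx":0,"ty":0,"tz":0,"rx":0,"ry":0,"rz":-10},{"tx":0,"ty":0,"tz":0,"rx":0,"ry":0,"rz":-10},{"tx":0,"ty":0,"tz":0,"rx":0,"ry":0,"rz":-10},{"tx":0,"ty":0,"tz":0,"rx":0,"ry":0,"rz":-10},{"tx":0,"ty":0,"tz":0,"rx":0,"ry":0,"rz":-10},{"tx":0,"ty":0,"tz":0,"rx":0,"ry":0,"rz":-10},{"tx":0,"ty":0,"tz":0,"rx":0,"ry":0,"rz":-10},{"tx":0,"ty":0,"tz":0,"rx":0,"ry":0,"rz":0},{"tx":0,"ty":0,"tz":0,"rx":0,"ry":0,"rz":0}]' 0.036
python3 - <<'E'
from h import *
from corners import *
st(); print(np.round(env.get_obs()["qpos"],1))
c=cam("scene");crop(c,150,195,210,255,12,"s29.png")
crop(c,140,130,300,250,5,"s29b.png")
ct=cam("top");crop(ct,150,138,190,178,16,"t29.png")
E
```

```text
time_s: 42.55
tool_pos: [0.4476, -0.0596, 0.201]
tool_rot: [-180.0, 0.0, 166.3]
force: [-0.8, 0.1, 0.4]
grip_width: 0.0364
t 42.55 tcp [ 0.4476 -0.0596  0.201 ] rot [-1.7998e+02  1.0000e-02  1.6631e+02] F [-0.8  0.1  0.4] w 0.0364
 tcp in rack mm [-141.2  -17.   221.7]
[-50.8  -9.7  51.1 115.    8.   71.3  73.6]
```

View pics/s29.png

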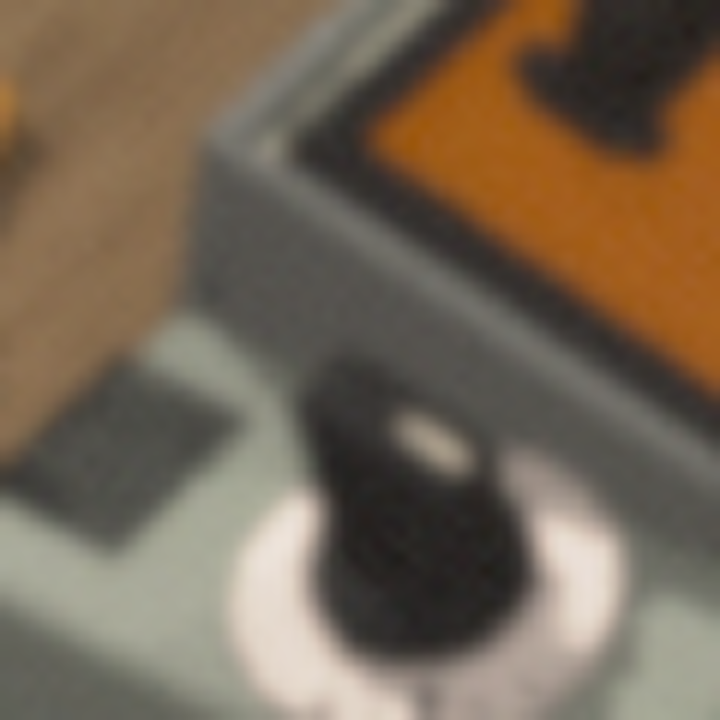

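View pics/s29b.png

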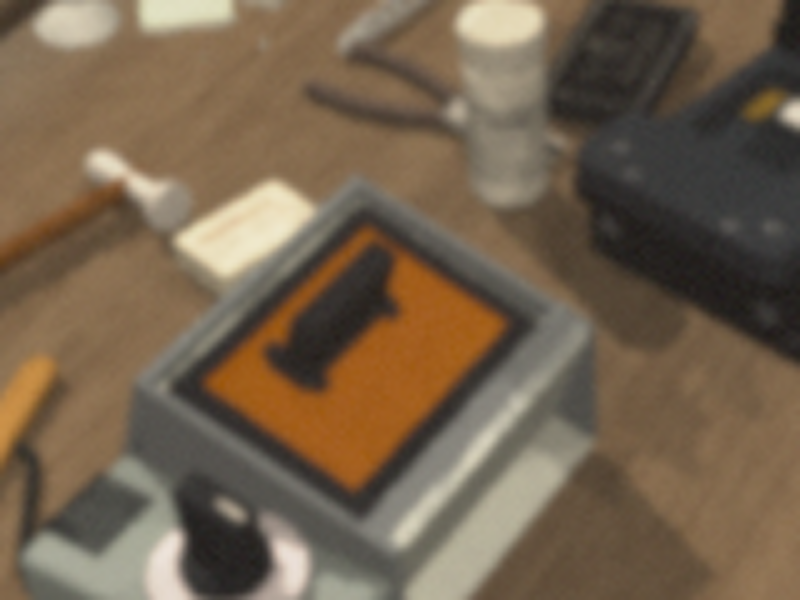

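View pics/t29.png

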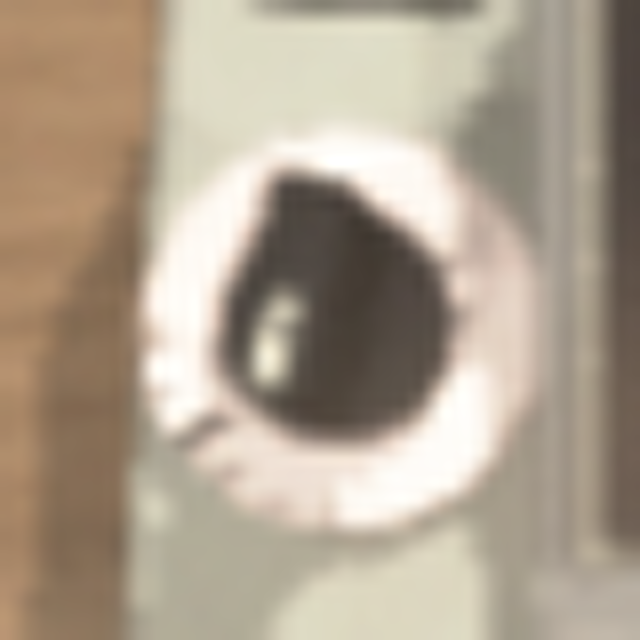

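Run:
```python
from h import *
from corners import *
cs=cam("scene");ct=cam("top")
f=lambda p,s,x0,y0:((p[0]+.5)/s-.5+x0,(p[1]+.5)/s-.5+y0)
# pointer line ends: top (292,303)-(268,385); scene (398,412)-(470,470)
a=tri(ct,f((292,303),16,150,138),cs,f((398,412),12,150,195));b=tri(ct,f((268,385),16,150,138),cs,f((470,470),12,150,195))
print("pointer ends",a,b); d=b[0]-a[0];print("dir deg from -x toward +y",np.degrees(np.arctan2(d[1],-d[0])))
# ring mask scene & top
for nm,c,roi in(("top",ct,(155,140,190,178)),("scene",cs,(160,225,212,262))):
    x0,y0,x1,y1=roi; im=cv2.resize(c["pixels"][y0:y1,x0:x1],None,fx=8,fy=8,interpolation=cv2.INTER_CUBIC).astype(int)
    m=((im[:,:,0]-im[:,:,1]>4)&(im[:,:,0]>(195 if nm=="top" else 165))).astype(np.uint8)*255
    m=cv2.morphologyEx(cv2.morphologyEx(m,cv2.MORPH_OPEN,np.ones((5,5))),cv2.MORPH_CLOSE,np.ones((25,25)))
    cs_,_=cv2.findContours(m,cv2.RETR_EXTERNAL,cv2.CHAIN_APPROX_NONE);k=max(cs_,key=cv2.contourArea)
    h=cv2.convexHull(k); e=cv2.fitEllipse(k); 
    print(nm,cv2.contourArea(k)/64,[((e[0][0]+.5)/8-.5+x0).__round__(2),((e[0][1]+.5)/8-.5+y0).__round__(2)],np.array(e[1])/8,e[2])
    cv2.imwrite(f"pics/m_{nm}.png",np.hstack([m,cv2.cvtColor(im.astype(np.uint8),cv2.COLOR_RGB2GRAY)]))
qt=quad(ct,(5,140,90),(25,255,255),(180,120,250,190));qs=quad(cs,(5,140,60),(25,255,255),(160,160,260,240))
A=np.array([onz(ct,u,v,.1)[:2] for u,v in qt]);B=np.array([onz(cs,u,v,.1)[:2] for u,v in qs])
X=[]
for i in range(4):
    j=np.argmin(np.linalg.norm((B-B.mean(0))-(A[i]-A.mean(0)),axis=1)); X.append(tri(ct,qt[i],cs,qs[j])[0])
print(np.round(X,4),np.mean(X,0))
```

```text
pointer ends (array([0.63495964, 0.05015355, 0.10536956]), np.float64(0.002178220047815303)) (array([0.62230959, 0.05336682, 0.1025936 ]), np.float64(0.0010963927976935304))
dir deg from -x toward +y 14.252429878905843
top 589.0546875 [171.11, 160.27] [23.61218834 34.02119827] 167.2727508544922
scene 295.265625 [184.18, 244.69] [21.75929451 31.80490303] 79.96112823486328
[[ 0.6815 -0.0008  0.0962]
 [ 0.674  -0.1086  0.098 ]
 [ 0.6045 -0.1066  0.0728]
 [ 0.6125  0.0011  0.0699]] [ 0.64313952 -0.05369929  0.08422391]
```

```bash
cd pics; python3 -c "
import cv2;print(cv2.imread('m_top.png').shape,cv2.imread('m_scene.png').shape)"
```

```text
(304, 560, 3) (296, 832, 3)
```

View pics/m_top.png

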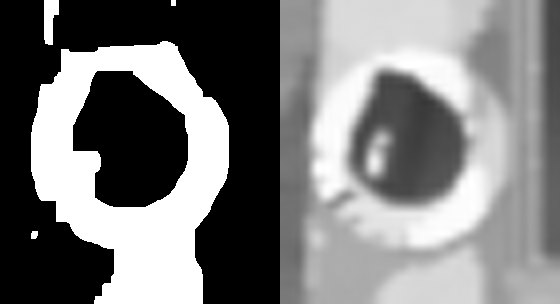

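View pics/m_scene.png

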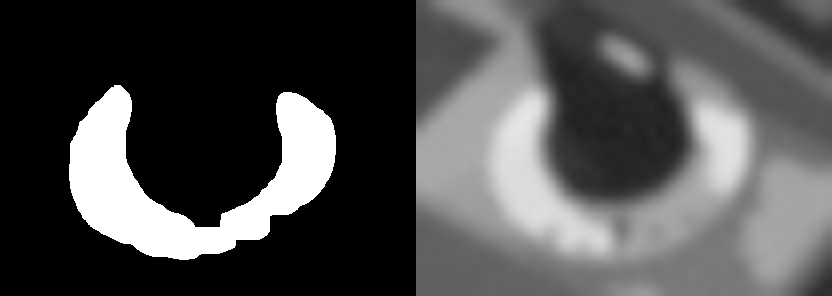

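Run:
```python
from h import *
cs=cam("scene");ct=cam("top")
f=lambda p,s,x0,y0:((p[0]+.5)/s-.5+x0,(p[1]+.5)/s-.5+y0)
for z in(.062,.066,.070):
    C=onz(ct,171.0,158.1,z);print(z,C.round(4),"scene proj",proj(cs,C).round(1),"in s29",((proj(cs,C)-[150,195]+.5)*12).round(0))
    print("  ring left/right in scene",[proj(cs,C+[r*np.cos(t),r*np.sin(t),0]).round(1).tolist() for r in [.029] for t in np.arange(0,6.3,.785)])
C=onz(ct,171.0,158.1,.066)
T=C+[0,0,.038]; print("top of knob axis: top px in t29",((proj(ct,T)-[150,138]+.5)*16).round(0),"s29",((proj(cs,T)-[150,195]+.5)*12).round(0))
for a in (0,.1,.2,.3):
    an=np.radians(180-3.4)-a; d=np.array([np.cos(an),np.sin(an),0])
    print(a,[((proj(ct,T+d*r)-[150,138]+.5)*16).round(0).tolist() for r in(-.017,.017)],[((proj(cs,T+d*r)-[150,195]+.5)*12).round(0).tolist() for r in(-.017,.017)])
for a in(0,.3,.6,.9,1.2,1.5):
    an=np.radians(180-3.4)-a; d=np.array([np.cos(an),np.sin(an),0]);print("mark",a,((proj(ct,C+d*.025)-[150,138]+.5)*16).round(0))
```

```text
0.062 [0.6381 0.0514 0.062 ] scene proj [184.6 244.7] in s29 [421. 603.]
  ring left/right in scene [[171.8, 239.3], [168.9, 248.5], [175.3, 255.8], [187.4, 256.6], [197.8, 250.3], [200.1, 241.0], [193.5, 234.2], [181.9, 233.5], [171.8, 239.3]]
0.066 [0.6374 0.0506 0.066 ] scene proj [184.9 243.1] in s29 [425. 584.]
  ring left/right in scene [[172.0, 237.8], [169.1, 247.0], [175.6, 254.2], [187.8, 255.0], [198.1, 248.7], [200.4, 239.4], [193.8, 232.6], [182.2, 231.9], [172.1, 237.7]]
0.07 [0.6366 0.0498 0.07  ] scene proj [185.2 241.5] in s29 [429. 565.]
  ring left/right in scene [[172.3, 236.2], [169.4, 245.4], [175.9, 252.6], [188.1, 253.4], [198.5, 247.1], [200.8, 237.8], [194.1, 231.0], [182.5, 230.3], [172.4, 236.1]]
top of knob axis: top px in t29 [288. 282.] s29 [392. 417.]
0 [[295.0, 163.0], [281.0, 400.0]] [[302.0, 374.0], [483.0, 460.0]]
0.1 [[306.0, 164.0], [269.0, 399.0]] [[310.0, 367.0], [476.0, 467.0]]
0.2 [[318.0, 167.0], [257.0, 397.0]] [[318.0, 361.0], [467.0, 474.0]]
0.3 [[330.0, 170.0], [245.0, 394.0]] [[327.0, 355.0], [458.0, 480.0]]
mark 0 [334. 497.]
mark 0.3 [285. 488.]
mark 0.6 [240. 464.]
mark 0.9 [205. 429.]
mark 1.2 [182. 384.]
mark 1.5 [174. 335.]
```

Run:
```python
from h import *
plan([.6378,.0510,.175],down(168),8)
```

```text
n 8 row t(mm) [-20.11  18.69   3.22] r(deg) [-0.006 -0.001 -0.188] | total t(mm) [-159.2  151.4   25.7] r [-0.05 -0.   -1.5 ]
```

```bash
python3 -m creep '[{"tx":-0.02,"ty":0.0187,"tz":0.003,"rx":0,"ry":0,"rz":-0.19},{"tx":-0.02,"ty":0.0187,"tz":0.003,"rx":0,"ry":0,"rz":-0.19},{"tx":-0.02,"ty":0.0187,"tz":0.003,"rx":0,"ry":0,"rz":-0.19},{"tx":-0.02,"ty":0.0187,"tz":0.003,"rx":0,"ry":0,"rz":-0.19},{"tx":-0.02,"ty":0.0187,"tz":0.003,"rx":0,"ry":0,"rz":-0.19},{"tx":-0.02,"ty":0.0187,"tz":0.003,"rx":0,"ry":0,"rz":-0.19},{"tx":-0.02,"ty":0.0187,"tz":0.003,"rx":0,"ry":0,"rz":-0.19},{"tx":-0.02,"ty":0.0187,"tz":0.003,"rx":0,"ry":0,"rz":-0.19},{"tx":0,"ty":0,"tz":0,"rx":0,"ry":0,"rz":0},{"tx":0,"ty":0,"tz":0,"rx":0,"ry":0,"rz":0},{"tx":0,"ty":0,"tz":0,"rx":0,"ry":0,"rz":0},{"tx":0,"ty":0,"tz":0,"rx":0,"ry":0,"rz":0}]' 0.024
python3 - <<'E'
from h import *
st(); print(np.round(env.get_obs()["qpos"],1))
plan([.6378,.0510,.104],down(168),1)
c=cam("scene");crop(c,130,160,230,260,6,"s30.png")
c=cam("wrist");crop(c,0,0,512,384,1.5,"w30.png")
E
```

```text
time_s: 44.35
tool_pos: [0.6365, 0.0511, 0.1771]
tool_rot: [-180.0, 0.0, 168.0]
force: [-0.1, -0.7, 0.2]
grip_width: 0.0239
t 44.35 tcp [0.6365 0.0511 0.1771] rot [-179.99    0.    168.02] F [-0.1 -0.7  0.2] w 0.0239
 tcp in rack mm [ 24.5 104.6 142.8]
[-45.3  25.5  50.1  91.6 -20.2  72.5  86.3]
n 1 row t(mm) [-1.32  0.23 73.12] r(deg) [-0.007  0.     0.018] | total t(mm) [-1.3  0.2 73.1] r [-0.01  0.    0.02]
```

View pics/s30.png

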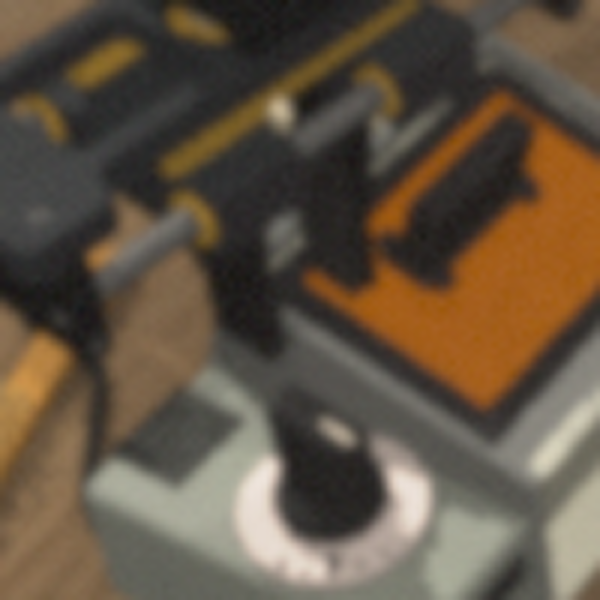

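View pics/w30.png

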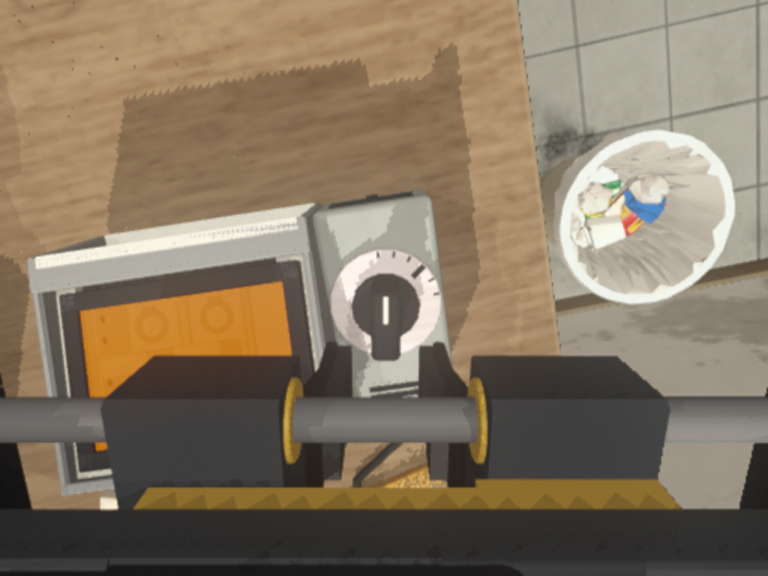

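```bash
python3 -m creep '[{"tx":-0.0012,"ty":0.0002,"tz":0.02,"rx":0,"ry":0,"rz":0},{"tx":0,"ty":0,"tz":0.02,"rx":0,"ry":0,"rz":0},{"tx":0,"ty":0,"tz":0.01,"rx":0,"ry":0,"rz":0},{"tx":0,"ty":0,"tz":0,"rx":0,"ry":0,"rz":0},{"tx":0,"ty":0,"tz":0,"rx":0,"ry":0,"rz":0}]' 0.024
python3 - <<'E'
from h import *
st()
c=cam("scene");crop(c,140,180,220,260,8,"s31.png")
c=cam("wrist");crop(c,180,150,340,300,4,"w31.png")
E
```

```text
time_s: 45.08
tool_pos: [0.6384, 0.0512, 0.1271]
tool_rot: [-180.0, 0.0, 168.1]
force: [0.3, 0.0, -0.9]
grip_width: 0.0242
t 45.08 tcp [0.6384 0.0512 0.1271] rot [-1.7995e+02  3.0000e-02  1.6806e+02] F [ 0.3  0.  -0.9] w 0.0242
 tcp in rack mm [ 10.8 104.9  94.6]
```

View pics/s31.png

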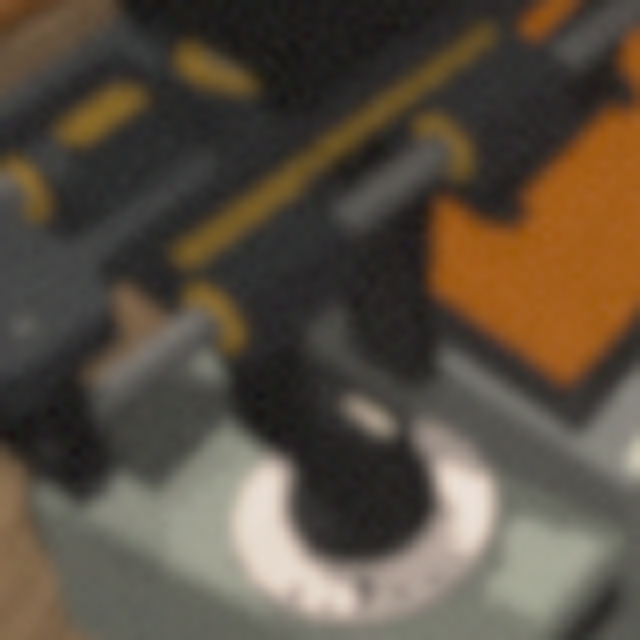

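View pics/w31.png

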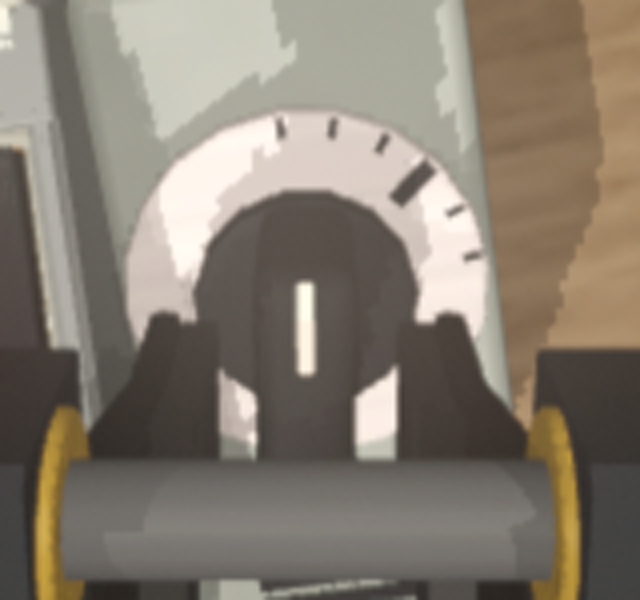

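```bash
python3 -m creep '[{"tx":0,"ty":0,"tz":0.01,"rx":0,"ry":0,"rz":0},{"tx":0,"ty":0,"tz":0.008,"rx":0,"ry":0,"rz":0},{"tx":0,"ty":0,"tz":0.004,"rx":0,"ry":0,"rz":0},{"tx":0,"ty":0,"tz":0,"rx":0,"ry":0,"rz":0},{"tx":0,"ty":0,"tz":0,"rx":0,"ry":0,"rz":0}]' 0.024
python3 - <<'E'
from h import *
st()
c=cam("wrist");crop(c,180,150,340,300,4,"w32.png")
E
```

```text
time_s: 45.8
tool_pos: [0.6382, 0.0513, 0.1049]
tool_rot: [-180.0, 0.0, 168.1]
force: [0.5, -0.8, -0.1]
grip_width: 0.0242
t 45.8 tcp [0.6382 0.0513 0.1049] rot [-1.7996e+02  1.0000e-02  1.6806e+02] F [ 0.5 -0.8 -0.1] w 0.0242
 tcp in rack mm [  3.8 104.9  73.6]
```

View pics/w32.png

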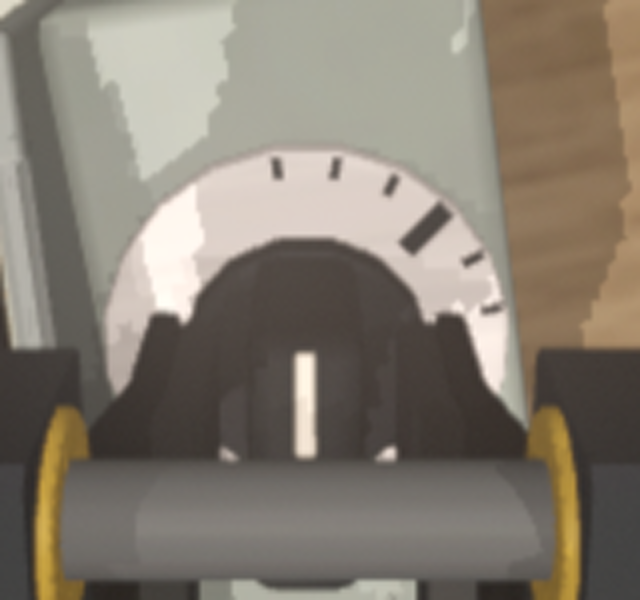

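```bash
python3 -m creep '[{"tx":0,"ty":0,"tz":0,"rx":0,"ry":0,"rz":0},{"tx":0,"ty":0,"tz":0,"rx":0,"ry":0,"rz":0},{"tx":0,"ty":0,"tz":0,"rx":0,"ry":0,"rz":0},{"tx":0,"ty":0,"tz":0,"rx":0,"ry":0,"rz":0}]' 0.004 30
python3 - <<'E'
from h import *
st(); print(np.round(env.get_obs()["wrist_torque"],3))
E
```

```text
time_s: 46.35
tool_pos: [0.6381, 0.0512, 0.105]
tool_rot: [-180.0, 0.0, 168.1]
force: [-0.6, 0.2, 2.4]
grip_width: 0.0139
t 46.35 tcp [0.6381 0.0512 0.105 ] rot [-1.7995e+02  1.0000e-02  1.6806e+02] F [-0.6  0.2  2.4] w 0.0139
 tcp in rack mm [  3.8 104.9  73.7]
[-0.106  0.099 -0.011]
```

```bash
python3 -m creep '[{"tx":0,"ty":0,"tz":0,"rx":0,"ry":0,"rz":6},{"tx":0,"ty":0,"tz":0,"rx":0,"ry":0,"rz":6},{"tx":0,"ty":0,"tz":0,"rx":0,"ry":0,"rz":6},{"tx":0,"ty":0,"tz":0,"rx":0,"ry":0,"rz":6},{"tx":0,"ty":0,"tz":0,"rx":0,"ry":0,"rz":6},{"tx":0,"ty":0,"tz":0,"rx":0,"ry":0,"rz":6},{"tx":0,"ty":0,"tz":0,"rx":0,"ry":0,"rz":0},{"tx":0,"ty":0,"tz":0,"rx":0,"ry":0,"rz":0}]'
python3 - <<'E'
from h import *
st(); o=env.get_obs();print(np.round(o["wrist_torque"],3),np.round(o["qpos"],1))
c=cam("wrist");crop(c,180,150,340,300,4,"w33.png")
E
```

```text
time_s: 47.35
tool_pos: [0.6381, 0.0512, 0.105]
tool_rot: [-180.0, 0.0, 132.2]
force: [-1.2, -0.9, 3.6]
grip_width: 0.0138
t 47.35 tcp [0.6381 0.0512 0.105 ] rot [-1.7996e+02  4.0000e-02  1.3215e+02] F [-1.2 -0.9  3.6] w 0.0138
 tcp in rack mm [  3.7 104.8  73.7]
[-0.178  0.157 -0.01 ] [-48.3  32.8  55.4  95.5 -28.9  67.2  56.5]
```

View pics/w33.png

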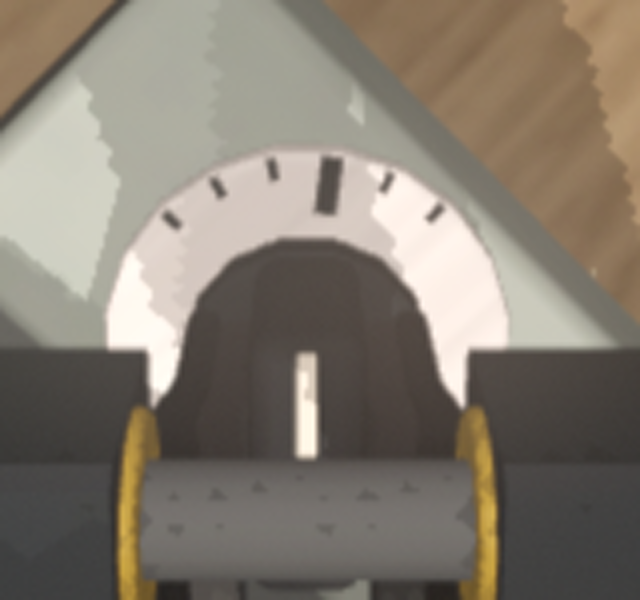

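```bash
python3 -m creep '[{"tx":0,"ty":0,"tz":0,"rx":0,"ry":0,"rz":6},{"tx":0,"ty":0,"tz":0,"rx":0,"ry":0,"rz":6},{"tx":0,"ty":0,"tz":0,"rx":0,"ry":0,"rz":6},{"tx":0,"ty":0,"tz":0,"rx":0,"ry":0,"rz":6},{"tx":0,"ty":0,"tz":0,"rx":0,"ry":0,"rz":6},{"tx":0,"ty":0,"tz":0,"rx":0,"ry":0,"rz":6},{"tx":0,"ty":0,"tz":0,"rx":0,"ry":0,"rz":0},{"tx":0,"ty":0,"tz":0,"rx":0,"ry":0,"rz":0}]'
python3 - <<'E'
from h import *
st(); o=env.get_obs();print(np.round(o["wrist_torque"],3),np.round(o["qpos"],1))
E
python3 -m creep '[{"tx":0,"ty":0,"tz":0,"rx":0,"ry":0,"rz":2},{"tx":0,"ty":0,"tz":0,"rx":0,"ry":0,"rz":2},{"tx":0,"ty":0,"tz":0,"rx":0,"ry":0,"rz":0},{"tx":0,"ty":0,"tz":0,"rx":0,"ry":0,"rz":0}]'
python3 - <<'E'
from h import *
st(); o=env.get_obs();print(np.round(o["wrist_torque"],3),np.round(o["effort"],2))
E
python3 -m creep '[{"tx":0,"ty":0,"tz":0,"rx":0,"ry":0,"rz":2},{"tx":0,"ty":0,"tz":0,"rx":0,"ry":0,"rz":0},{"tx":0,"ty":0,"tz":0,"rx":0,"ry":0,"rz":0}]'
python3 - <<'E'
from h import *
st(); o=env.get_obs();print(np.round(o["wrist_torque"],3),np.round(o["effort"],2))
c=cam("wrist");crop(c,180,150,340,300,4,"w34.png")
E
```

```text
time_s: 48.4
tool_pos: [0.6381, 0.0512, 0.105]
tool_rot: [-180.0, 0.0, 96.2]
force: [-0.5, -1.6, 3.7]
grip_width: 0.0136
t 48.4 tcp [0.6381 0.0512 0.105 ] rot [-1.800e+02  5.000e-02  9.617e+01] F [-0.5 -1.6  3.7] w 0.0136
 tcp in rack mm [  3.8 104.8  73.6]
[-0.332  0.183 -0.049] [-52.5  37.   62.9  95.6 -34.8  69.4  24.7]
time_s: 48.9
tool_pos: [0.6381, 0.0512, 0.1049]
tool_rot: [180.0, 0.1, 92.1]
force: [-1.0, -1.4, 4.8]
grip_width: 0.0136
t 48.9 tcp [0.6381 0.0512 0.1049] rot [1.800e+02 6.000e-02 9.206e+01] F [-1.  -1.4  4.8] w 0.0136
 tcp in rack mm [  3.7 104.8  73.6]
[-0.404  0.214 -0.037] [-1.000e+00 -4.110e+01  1.540e+01 -2.323e+01 -6.200e-01 -7.000e-02
  4.000e-02]
time_s: 49.28
tool_pos: [0.6381, 0.0512, 0.105]
tool_rot: [-180.0, 0.1, 90.1]
force: [-0.2, -2.0, 5.5]
grip_width: 0.0138
t 49.27 tcp [0.6381 0.0512 0.105 ] rot [-1.800e+02  8.000e-02  9.006e+01] F [-0.2 -2.   5.5] w 0.0138
 tcp in rack mm [  3.8 104.8  73.6]
[-0.503  0.235  0.325] [ -0.85 -41.03  15.54 -22.92  -0.87  -0.05  -0.34]
```

View pics/w34.png

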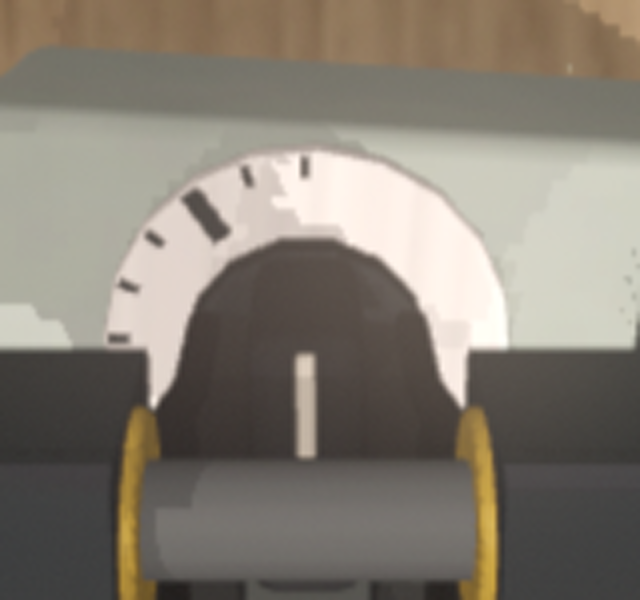

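```bash
python3 -m creep '[{"tx":0,"ty":0,"tz":0,"rx":0,"ry":0,"rz":1},{"tx":0,"ty":0,"tz":0,"rx":0,"ry":0,"rz":0},{"tx":0,"ty":0,"tz":0,"rx":0,"ry":0,"rz":0}]'
python3 - <<'E'
from h import *
st(); o=env.get_obs();print(np.round(o["wrist_torque"],3))
E
```

```text
time_s: 49.7
tool_pos: [0.6382, 0.0512, 0.105]
tool_rot: [-180.0, 0.1, 89.1]
force: [-1.6, -2.1, 6.2]
grip_width: 0.0139
t 49.7 tcp [0.6382 0.0512 0.105 ] rot [-1.80e+02  9.00e-02  8.91e+01] F [-1.6 -2.1  6.2] w 0.0139
 tcp in rack mm [  3.8 104.8  73.6]
[-0.545  0.25   0.61 ]
```

```bash
python3 -m creep '[{"tx":0,"ty":0,"tz":0,"rx":0,"ry":0,"rz":-6.1},{"tx":0,"ty":0,"tz":0,"rx":0,"ry":0,"rz":-6.1},{"tx":0,"ty":0,"tz":0,"rx":0,"ry":0,"rz":-6.1},{"tx":0,"ty":0,"tz":0,"rx":0,"ry":0,"rz":-6.1},{"tx":0,"ty":0,"tz":0,"rx":0,"ry":0,"rz":-6.1},{"tx":0,"ty":0,"tz":0,"rx":0,"ry":0,"rz":-6},{"tx":0,"ty":0,"tz":0,"rx":0,"ry":0,"rz":0},{"tx":0,"ty":0,"tz":0,"rx":0,"ry":0,"rz":0}]'
python3 - <<'E'
from h import *
st(); o=env.get_obs();print(np.round(o["wrist_torque"],3))
c=cam("wrist");crop(c,180,150,340,300,4,"w35.png")
E
```

```text
time_s: 50.7
tool_pos: [0.6381, 0.0512, 0.105]
tool_rot: [-180.0, 0.0, 125.4]
force: [-0.4, -1.6, 5.0]
grip_width: 0.0142
t 50.7 tcp [0.6381 0.0512 0.105 ] rot [-1.7997e+02  4.0000e-02  1.2541e+02] F [-0.4 -1.6  5. ] w 0.0142
 tcp in rack mm [  3.8 104.8  73.6]
[-0.474  0.227  0.076]
```

View pics/w35.png

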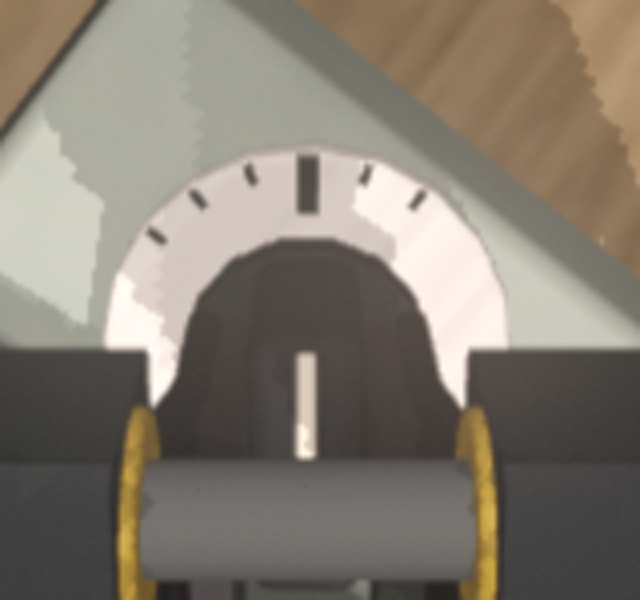

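```bash
python3 -m creep '[{"tx":0,"ty":0,"tz":0,"rx":0,"ry":0,"rz":0},{"tx":0,"ty":0,"tz":0,"rx":0,"ry":0,"rz":0},{"tx":0,"ty":0,"tz":0,"rx":0,"ry":0,"rz":0},{"tx":0,"ty":0,"tz":-0.01,"rx":0,"ry":0,"rz":0},{"tx":0,"ty":0,"tz":-0.015,"rx":0,"ry":0,"rz":0},{"tx":0,"ty":0,"tz":-0.02,"rx":0,"ry":0,"rz":0},{"tx":0,"ty":0,"tz":-0.03,"rx":0,"ry":0,"rz":0},{"tx":0,"ty":0,"tz":0,"rx":0,"ry":0,"rz":0},{"tx":0,"ty":0,"tz":0,"rx":0,"ry":0,"rz":0}]' 0.026
python3 - <<'E'
from h import *
st()
c=cam("wrist");crop(c,180,130,340,280,4,"w36.png")
E
```

```text
time_s: 51.88
tool_pos: [0.6381, 0.0515, 0.1802]
tool_rot: [180.0, 0.0, 125.6]
force: [-0.3, -0.2, -0.7]
grip_width: 0.0262
t 51.88 tcp [0.6381 0.0515 0.1802] rot [1.8000e+02 1.0000e-02 1.2557e+02] F [-0.3 -0.2 -0.7] w 0.0262
 tcp in rack mm [ 26.9 105.2 145.2]
```

View pics/w36.png

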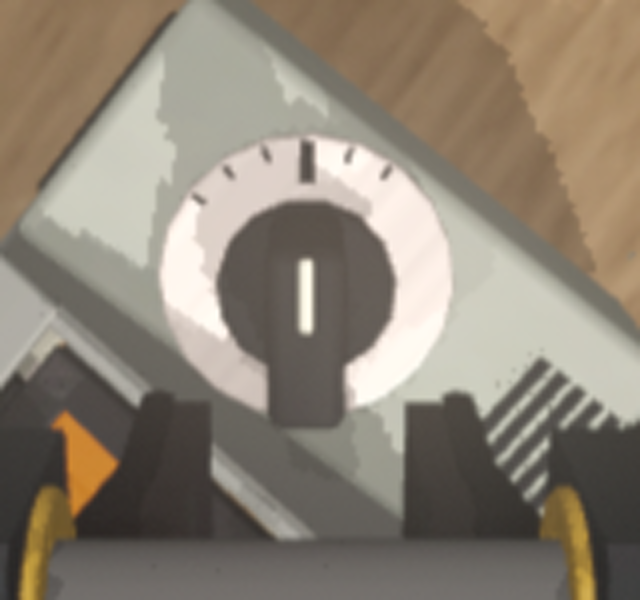

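```bash
python3 -m creep '[{"tx":0,"ty":0,"tz":-0.04,"rx":0,"ry":0,"rz":0},{"tx":0.04,"ty":0,"tz":-0.02,"rx":0,"ry":0,"rz":2},{"tx":0.05,"ty":0,"tz":0,"rx":0,"ry":0,"rz":2},{"tx":0.05,"ty":0,"tz":0,"rx":0,"ry":0,"rz":2},{"tx":0.05,"ty":0,"tz":0,"rx":0,"ry":0,"rz":2},{"tx":0.05,"ty":0,"tz":0,"rx":0,"ry":0,"rz":2},{"tx":0.05,"ty":0,"tz":0,"rx":0,"ry":0,"rz":2},{"tx":0.04,"ty":0,"tz":0,"rx":0,"ry":0,"rz":0},{"tx":0,"ty":0,"tz":0,"rx":0,"ry":0,"rz":0},{"tx":0,"ty":0,"tz":0,"rx":0,"ry":0,"rz":0},{"tx":0,"ty":0,"tz":0,"rx":0,"ry":0,"rz":0}]'
python3 - <<'E'
from h import *
from corners import *
st()
c=cam("top");crop(c,145,115,305,255,5,"t37.png")
c2=cam("scene");crop(c2,140,130,340,280,4,"s37.png")
try: print(quad(c,(5,140,90),(25,255,255),(180,120,250,190)))
except Exception as e: print(e)
E
```

```text
time_s: 53.3
tool_pos: [0.4763, 0.3362, 0.2395]
tool_rot: [-180.0, 0.1, 113.4]
force: [-0.2, -0.4, -0.4]
grip_width: 0.0259
t 53.3 tcp [0.4763 0.3362 0.2395] rot [-1.7996e+02  5.0000e-02  1.1341e+02] F [-0.2 -0.4 -0.4] w 0.0259
 tcp in rack mm [-124.4  379.7  256.7]
[[190.5190239  136.15043831]
 [237.85786057 138.35160446]
 [237.39796829 169.6787529 ]
 [191.44826031 167.73059464]]
```

View pics/t37.png

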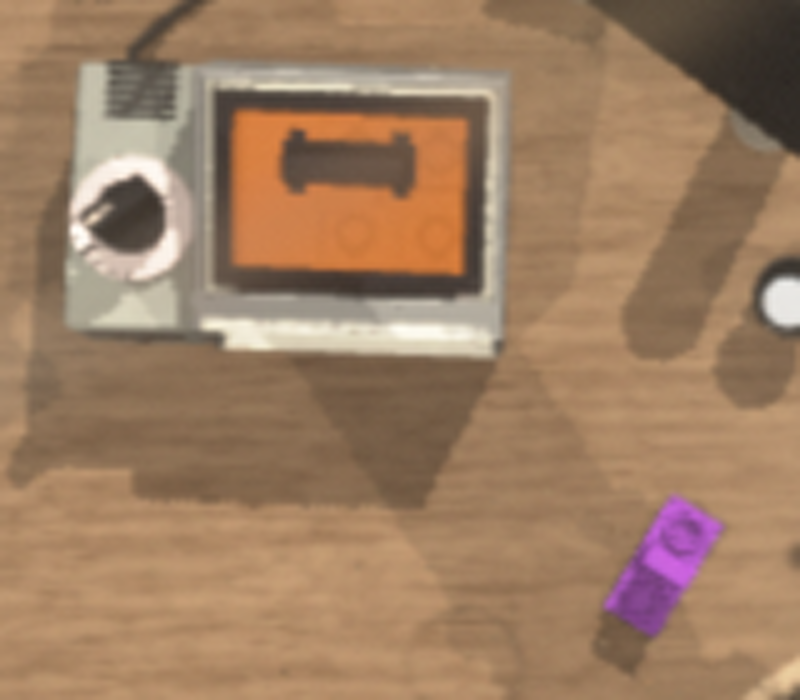

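View pics/s37.png

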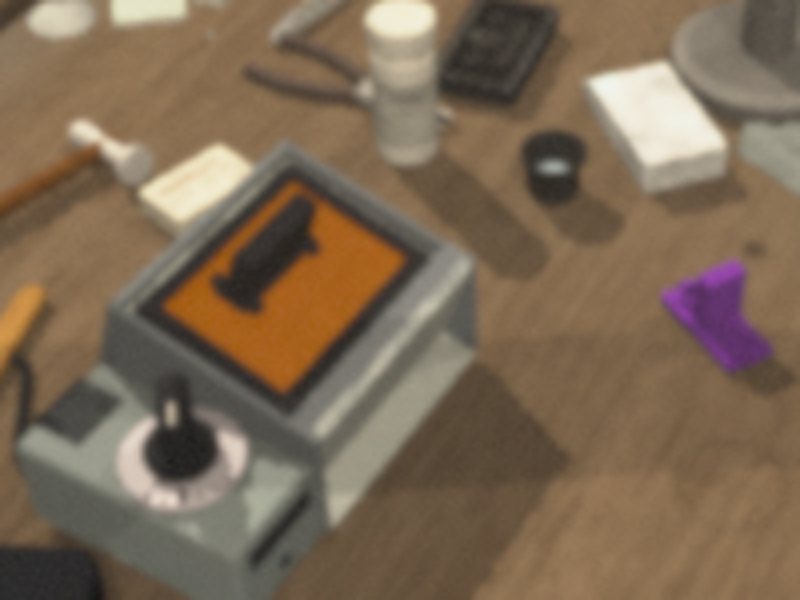

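```bash
python3 -c "
from cell import env
print(env.sign_off())"
```

```text
the job is handed in; nothing more can be done
None
```

The cabinet is loaded, the cover is shut and the timer is on the long mark. I handed the job in at about 53 s of the 208 s allowed.

- **Carriers:** Only two were on the bench at the start. I took the cover off and laid it on the bench, then stood one carrier in the middle bay and one in the right bay. The top view showed both flat between the ribs. After closing, their rings still showed through the amber panel. I left the purple look-alike alone.
- **Cover:** I slid its lip under the ledge with the top edge raised about 14°, then swung it down until it pressed with about 10 N. Measured from two cameras, it lies at the same height as when it was first shut, about 1 mm further down-slope and 1 mm to the left.
- **Timer:** I wound it clockwise until the torque rose sharply, with the pointer on the last mark. I then turned it back 0.6 rad. After letting go, the wrist view showed the pointer on the long mark.
- **Other checks:** The robot was touching nothing when I handed in. The jar, loupe, packet and purple piece looked unmoved in the last pictures, and I saw nothing knocked aside.

**Disagreement:** My first estimate of the cabinet's turn was about 2° off (-5.6° against about -3.4° from the ribs and edges). I corrected it before placing the first carrier. The first grip on the cover was therefore slightly skewed, with no harm seen.

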